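Pack the sweet gift set into its box tray

TASK

Pack the gift set in the navy box tray. Seen from the side with the gold pull tab, the amber honey jar stands in the left well of the front row, the red jam jar in the right one and the black tea tin between them; the long biscuit carton lies in the well behind them, and the small white chocolate box goes squarely on top of the tin. Everything sits level and fully down in its well, jars never laid over; leave the green-lidded jar, the tape dispenser and the tape roll where they are.

Things in the scene. Friction and masses are not known exactly. Their poses are not given: they have to be found in the camera images.
- gift_tray: Navy card box tray, fixed, 166 x 262 mm, walls 30 high; origin: centre of underside; gold pull tab mid front (-x) wall; x to the back, y to the left seen from the front. Cream insert (top at z 25 mm) with open wells, floors at z 3. Front row centres at x -38: left y +86, middle y 0, right y -86, each 74 (x) by 72 (y; middle 74). Long well behind: centre x +44, y 0, 60 (x) by 146 (y). At either side, yaw within 0.5 rad.
- supply_tray: Shallow white plastic tray with a light blue rim, fixed, 306 x 316 mm (x, y), walls 16 mm high (rim bead to 19), floor 4 mm above its underside; origin: centre of underside. It holds the goods at the start: the carton along y near its +x edge (far from the robot), the five others in two rows along y, in any order, about 100 mm apart.
- honey_jar: Amber honey jar with a yellow screw lid: upright cylinder 56 mm across, 78 mm tall overall, about 220 g. Origin at the centre of its underside, z up; its yaw means nothing.
- jam_jar: Dark red jam jar with a red screw lid: upright cylinder 56 mm across, 78 mm tall overall, about 220 g. Origin at the centre of its underside, z up; its yaw means nothing.
- tea_tin: Black square tea tin, 58 x 58 mm, 54 mm tall, silver disc flush in its flat top, about 120 g. Origin at the centre of its underside, z up, x and y square to its sides.
- chocolate_box: Small flat white chocolate box with a pink band, 48 mm along its x, 64 mm along its y, 24 mm tall, about 70 g. Origin at the centre of its underside, z up.
- biscuit_carton: Long brown card carton with a blue band round its middle, 44 mm along its x, 130 mm along its y, 60 mm tall as it lies, about 160 g. Origin at the centre of its underside, z up. Either way round will do.
- pistachio_jar: Bystander, stays in the supply tray among the others. Green jar with a green screw lid: upright cylinder 56 mm across, 78 mm tall overall, about 220 g. Origin at the centre of its underside, z up; its yaw means nothing.
- tape_dispenser: Bystander: blue desk tape dispenser, 150 x 64 mm, about 90 mm tall with its roll, 0.8 kg, loose, at the far left. Origin at the centre of its underside, x along its length.
- tape_roll: Bystander: roll of brown packing tape with a blue core, lying flat, 92 mm across, 48 mm tall, loose, beyond the trays. Origin at the centre of its underside.
Things that resemble listed ones, but are neither listed nor needed, are in the scene too. What is shaped like the chocolate_box but turquoise is not meant. Several things look just like the biscuit_carton: the one meant starts farthest to the robot's left.

How it is judged:
By the outcome, as a careful person would: the job done as asked, in the order asked, and still so for the second after the job is handed in, with the robot touching nothing.
It also fails if it takes over 133 s, if anything falls off the work surface, if the arm or the gripper's body presses on something with over 40 N, if the wrist force passes 120 N, or if a joint passes its speed limit or range.

ROBOT

A 6-joint arm with a two-finger parallel gripper is mounted at the origin on the work surface. World frame = base frame: x ahead of the robot, y to its left, z up, the work surface at z = 0. Lengths are in m, angles in rad, forces in N, time in s.
With the tool pointing down it reaches from about 0.325 to 0.875 m from the base axis. Payload 4.4 kg.
Tool frame: the origin (TCP) lies between the finger pads; the fingertips stand 8 mm ahead of it and the grasp point (between the pads) lies 11 mm behind it; z points along the fingers, y is the direction in which the jaws open and shut (so a half turn about z gives the same grasp; the last joint's range is limited). The gripper opens to 85 mm and grips with 20 to 120 N. Pads are 22 mm wide; open, the fingers measure 114 mm over their backs; the gripper's body (76 mm by 85 mm) begins 54 mm behind the grasp point. The pads swing forward as they close: fully open they stand 13 mm farther back than shut.
Start: joints at [-1.27, 0.207, 1.542, -0, 1.393, -0.15], TCP at [0.251, -0.517, 0.239] pointing down, gripper open.
Joint ranges: [-2.73, 2.73], [-0.86, 2.22], [0.23, 2.46], [-1.11, 4.25], [0.08, 2.63], [-2.82, 2.82]. Speed limits (rad/s): [2.79, 2.79, 3.14, 3.14, 3.14, 3.14].

INTERFACE

Orientations are given as a 3x3 rotation matrix whose columns are the frame's x, y, z axes.
In Python, from rig import env gives the robot as it stands. The module is installed in compiled form; this text tells all that it offers.
- The arm moves only by the tool drive_tool, never from a script. Its argument "moves" is a list of rows, each an object with "offset": the shift along the world's x, y, z each as a share of 50 cm, from -1 to 1, a list of three; "turn": the turn, a rotation vector about the world's x, y, z each as a share of 60 degrees, from -1 to 1, a list of three; "grip": the opening, from 0 (shut) to 1 (fully open). In form: [{"offset": [x, y, z], "turn": [ax, ay, az], "grip": grip}, ...]. A call has 1 to 10 rows; each row shifts and turns the commanded pose from where the row before left it; what a row does not reach is not made up. A row lasts 1/12 s, in which the tool goes at most 41.7 mm and 7.16 degrees, less where a joint would pass 70% of its speed; a pose out of reach is approached as far as the arm can. A call with a number of a shift or a turn outside -1 to 1 is refused whole. A call with a gripper value outside its range is refused whole. The fingers move at their own pace and stop on an object; the grip force is fixed at half the most. Time passes only in rows, so rows that do not move let the fingers close. It gives the time, the measured TCP pose, the force and the opening at its end, in the units of the state.
- env.read_state(): the state, without advancing time (a new reading comes with each control period).
- env.read_camera(name): name is "scene" or "top" or "wrist"; returns a dict with "color" (420x560x3 uint8, red, green, blue), "K" (3x3 intrinsics, pixels), "R" (3x3) and "t" (3): a world point X has camera coordinates R X + t. Camera axes: x right, y down, z forward; pixel columns grow to the right and rows downward; lengths in m; the calibration is good to about 2 mm. The wrist camera is an equidistant fisheye: a pixel r from the principal point sees the ray r / f radians off the axis. A picture is of the moment at which its call begins. There is no depth.
- env.job_done(): hands the job in, once; it reports no verdict.
The state is a dict: "t": time; "q": joint angles; "qd": joint speeds; "joint_torque": joint torques, N m; "tcp_pos": TCP position; "ee_rot": TCP orientation; "wrist_force": force on the tool from outside, world axes, zero at the start; "torque": the same for the moment, N m; "width": finger opening in m.
Only numpy, scipy, OpenCV 4.12 (cv2) and the standard library are available. Lean on these libraries where they do the work, as an engineer would, in place of code of your own. Each camera call takes 0.05 s, during which the arm holds its last target.

## Working session

There is one attempt and no reset: what is moved stays moved. The work goes in short steps, Python scripts to look and compute and a tool call to move; the robot and the scene stay as the last step left them, time stands still between calls to the robot, and variables do not carry over. Pictures are saved under pics/ and viewed, and the job is handed in when it is done.

Besides the shell and the picture viewer there is one more tool, called after ">>>" by a JSON object that holds its "method" and its "body". drive_tool: Moves the arm, as the interface text tells. Its arguments: {"type":"object","properties":{"moves":{"type":"array","items":{"type":"object","properties":{"offset":{"type":"array","items":{"type":"number","minimum":-1,"maximum":1}},"turn":{"type":"array","items":{"type":"number","minimum":-1,"maximum":1}},"grip":{"type":"number"}}}}},"required":["moves"]}

```bash
mkdir -p pics; ls
python3 - <<'E'
from rig import env
import cv2
for n in ["scene","top"]:
    c=env.read_camera(n); cv2.imwrite(f"pics/{n}0.png",c["color"][:,:,::-1]); print(n,c["K"],c["R"],c["t"])
s=env.read_state(); print(s["t"],s["tcp_pos"],s["ee_rot"],s["width"])
E
```

```text
pics
scene [[496.10402921   0.         281.36326653]
 [  0.         496.10402921 212.87189592]
 [  0.           0.           1.        ]] [[-0.72837727  0.68496154  0.01715359]
 [ 0.37637317  0.4208984  -0.825341  ]
 [-0.57254676 -0.59470347 -0.56437397]] [ 0.39417951 -0.1606234   1.659608  ]
top [[437.39293395   0.         277.07573534]
 [  0.         437.39293395 210.88885714]
 [  0.           0.           1.        ]] [[ 3.61240437e-03 -9.99993409e-01  3.63773065e-04]
 [-9.96208491e-01 -3.63035178e-03 -8.69221657e-02]
 [ 8.69229135e-02 -4.83958047e-05 -9.96215039e-01]] [-0.02046843  0.53282532  1.15421902]
0.1 [ 0.2508192  -0.51664099  0.23821387] [[ 8.99654049e-01  4.36603006e-01 -6.38167963e-04]
 [ 4.36603359e-01 -8.99651799e-01  2.03658100e-03]
 [ 3.15048429e-04 -2.11084461e-03 -9.99997723e-01]] 0.08544920919194887
```

View pics/scene0.png

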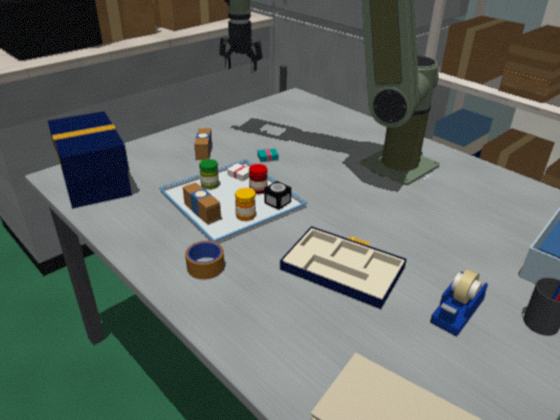

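View pics/top0.png

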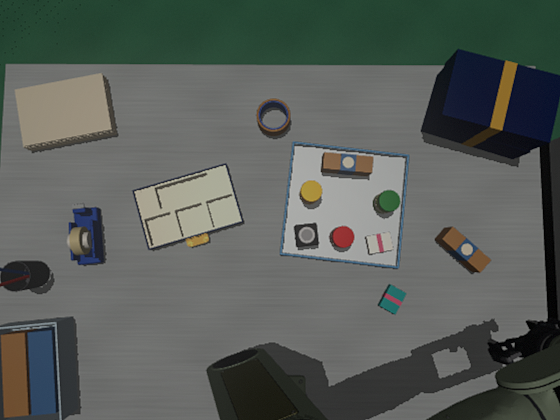

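Both trays are clear in the two views. The gift tray is at top-view px (188,206), gold tab toward the robot. The supply tray is at px (345,205), with the carton at its far edge (348,163). Yellow, green, red, tin and white are each distinct. Next I measure them.

```bash
cat > h.py <<'E'
import numpy as np, cv2
from rig import env
def ray(c,u,v,fish=False):
    K=c["K"]; R=np.array(c["R"]); t=np.array(c["t"])
    x=(u-K[0,2])/K[0,0]; y=(v-K[1,2])/K[1,1]
    if fish:
        r=np.hypot(x,y); d=np.array([np.sin(r)*x/max(r,1e-9),np.sin(r)*y/max(r,1e-9),np.cos(r)])
    else: d=np.array([x,y,1.])
    return -R.T@t, R.T@d
def onz(c,u,v,z,fish=False):
    o,d=ray(c,u,v,fish); return o+d*(z-o[2])/d[2]
def blobs(mask,amin=20):
    cs,_=cv2.findContours(mask.astype(np.uint8),cv2.RETR_EXTERNAL,cv2.CHAIN_APPROX_NONE)
    return sorted([c for c in cs if cv2.contourArea(c)>amin],key=cv2.contourArea,reverse=True)
def hsv(c): return cv2.cvtColor(c["color"],cv2.COLOR_RGB2HSV).astype(int)
E
python3 - <<'E'
from h import *
c=env.read_camera("top"); np.set_printoptions(precision=4,suppress=True)
H=hsv(c);h,s,v=H[...,0],H[...,1],H[...,2]
z=0.004
def show(n,m,zz,amin=30):
    for b in blobs(m,amin)[:6]:
        (cx,cy),(w,hh),a=cv2.minAreaRect(b)
        P=[onz(c,*p,zz)[:2] for p in cv2.boxPoints(((cx,cy),(w,hh),a))]
        print(n,"px",round(cx,1),round(cy,1),"area",cv2.contourArea(b),"xy",onz(c,cx,cy,zz)[:2],"sides",np.linalg.norm(P[1]-P[0]),np.linalg.norm(P[2]-P[1]),"dir",np.arctan2(*(P[1]-P[0])[::-1]))
show("yellow",(abs(h-24)<6)&(s>150)&(v>120),.082)
show("red",((h<6)|(h>174))&(s>150)&(v>90),.082)
show("green",(abs(h-65)<20)&(s>120)&(v>50)&(np.arange(420)[:,None]>80)&(np.arange(420)[:,None]<300),.082)
show("pink",((h>165)|(h<5))&(s>60)&(s<230)&(v>140),.028,10)
show("white",(s<25)&(v>215),.028)
show("cream",(abs(h-24)<10)&(s>20)&(s<90)&(v>170),.025,1000)
show("brown",(abs(h-12)<6)&(s>110)&(v>60),.064)
show("blk",(v<45)&(np.arange(420)[:,None]<270)&(np.arange(560)>285)&(np.arange(560)<330),.058)
im=cv2.resize(c["color"][130:280,125:415,::-1],None,fx=2.75,fy=2.75,interpolation=cv2.INTER_CUBIC); cv2.imwrite("pics/topz.png",im)
E
```

```text
yellow px 503.5 94.9 area 726.0 xy [ 0.8347 -0.6101] sides 0.18507374499562118 0.03126963209265934 dir -0.2626979378417711
yellow px 311.0 191.0 area 306.0 xy [ 0.5793 -0.1054] sides 0.05127384902221011 0.05092747335837041 dir -0.7798774920130804
red px 343.0 236.5 area 310.5 xy [ 0.463  -0.1865] sides 0.05098137775123867 0.04828142003484471 dir -1.5671656324020147
green px 391.5 199.6 area 76.0 xy [ 0.5578 -0.3117] sides 0.038293248739958895 0.05167769169508267 dir -1.1554007520317395
pink px 343.0 236.0 area 299.0 xy [ 0.4659 -0.1946] sides 0.05346289757254981 0.05329633566123964 dir -1.5671647995807292
pink px 379.6 242.4 area 55.0 xy [ 0.4492 -0.2919] sides 0.011034654358954277 0.046226026784531186 dir -1.3707100890247004
pink px 393.1 299.3 area 46.5 xy [ 0.2998 -0.3249] sides 0.009471497610799628 0.045488387909497975 dir -0.5252208237105125
cream px 187.4 206.0 area 3681.0 xy [0.545  0.2229] sides 0.25255820013211844 0.15594431587359192 dir -1.276680895701744
brown px 14.2 374.4 area 1943.0 xy [0.1139 0.6412] sides 0.06293871085748257 0.20665095923595533 dir -1.5219315127429167
brown px 273.0 115.0 area 827.0 xy [ 0.7843 -0.0068] sides 0.0850428524706674 0.08675016112858042 dir -1.5670562689553278
brown px 453.2 238.1 area 265.0 xy [ 0.4603 -0.474 ] sides 0.04321866932275891 0.044958437170076124 dir -0.7477898808835695
brown px 478.6 260.5 area 252.5 xy [ 0.4032 -0.5376] sides 0.043116844268935924 0.04218628335278734 dir -0.7392196633694176
brown px 331.1 160.7 area 217.5 xy [ 0.6621 -0.1598] sides 0.040018994533055116 0.044949969469365865 dir -0.11444278870721422
brown px 363.9 163.9 area 207.5 xy [ 0.6539 -0.2459] sides 0.041460200010464694 0.04037828853156742 dir -0.10144516133562226
blk px 306.0 236.0 area 81.5 xy [ 0.4646 -0.0939] sides 0.05729537071221046 0.051921791559491025 dir -1.5671647995807294
```

View pics/topz.png

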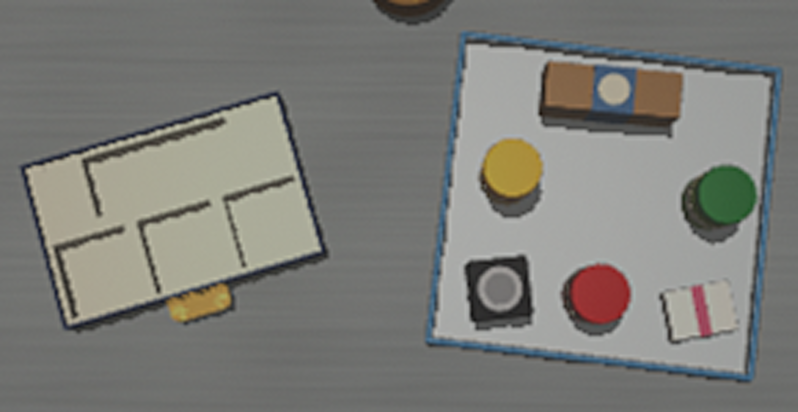

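>>> {"method": "drive_tool", "body": {"moves": [{"offset": [0.045,0.059,0.026],"turn": [0,0,0.118],"grip": 1},{"offset": [0.045,0.059,0.026],"turn": [0,0,0.118],"grip": 1},{"offset": [0.045,0.059,0.026],"turn": [0,0,0.118],"grip": 1},{"offset": [0.045,0.059,0.026],"turn": [0,0,0.118],"grip": 1},{"offset": [0.045,0.059,0.026],"turn": [0,0,0.118],"grip": 1},{"offset": [0.045,0.059,0.026],"turn": [0,0,0.118],"grip": 1},{"offset": [0.045,0.059,0.026],"turn": [0,0,0.118],"grip": 1},{"offset": [0.045,0.059,0.026],"turn": [0,0,0.118],"grip": 1},{"offset": [0.045,0.059,0.026],"turn": [0,0,0.118],"grip": 1},{"offset": [0.045,0.059,0.026],"turn": [0,0,0.118],"grip": 1}]}}

```text
t: 0.98
tcp_pos: [0.4766, -0.2205, 0.3697]
ee_rot: [[-0.122, 0.992, -0.0], [0.992, 0.122, 0.0], [0.0, -0.0, -1.0]]
wrist_force: [1.2, -0.2, 0.1]
width: 0.0853
```

>>> {"method": "drive_tool", "body": {"moves": [{"offset": [0,0,0],"turn": [0,0,0],"grip": 1},{"offset": [0,0,0],"turn": [0,0,0],"grip": 1}]}}

```text
t: 1.15
tcp_pos: [0.4772, -0.2208, 0.37]
ee_rot: [[-0.12, 0.993, 0.001], [0.993, 0.12, -0.001], [-0.001, 0.001, -1.0]]
wrist_force: [-0.6, -0.4, 0.1]
width: 0.0853
```

Run:
```python
from h import *
c=env.read_camera("wrist"); np.set_printoptions(precision=4,suppress=True)
cv2.imwrite("pics/w1.png",c["color"][:,:,::-1]); print(c["K"],c["R"],c["t"])
s=env.read_state(); print(s["tcp_pos"],s["ee_rot"],s["q"],s["wrist_force"])
```

```text
[[325.1923   0.     280.0218]
 [  0.     325.1923 211.186 ]
 [  0.       0.       1.    ]] [[ 0.9929  0.1187  0.0004]
 [ 0.113  -0.9463  0.3029]
 [ 0.0364 -0.3007 -0.953 ]] [-0.4463 -0.3416  0.4211]
[ 0.4761 -0.2218  0.369 ] [[-0.1173  0.9931 -0.0006]
 [ 0.9931  0.1173 -0.0004]
 [-0.0003 -0.0007 -1.    ]] [-0.6004  0.0296  1.4742 -0.0007  1.6381 -0.718 ] [ 0.6783  0.0609 -1.0218]
```

View pics/w1.png

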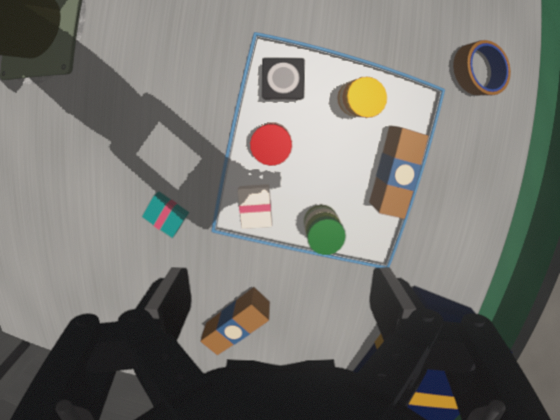

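The wrist view shows all goods: tin (283,78), honey (366,97), jam (271,144), chocolate (256,208), carton (402,173).

```bash
cat > m.py <<'E'
from h import *
np.set_printoptions(precision=4,suppress=True)
def quad(c,pts,zz,fish,n):
    P=np.array([onz(c,*p,zz,fish)[:2] for p in pts]).astype(np.float32)
    (cx,cy),(w,h),a=cv2.minAreaRect((P*1000).astype(np.float32))
    print(n,"ctr",round(cx/1000,4),round(cy/1000,4),"size",round(w,1),round(h,1),"ang",round(a,1))
E
python3 - <<'E'
from m import *
c=env.read_camera("wrist")
H=hsv(c);h,s,v=H[...,0],H[...,1],H[...,2]
roi=np.zeros(h.shape,bool); roi[35:265,210:445]=1
def show(n,m,zz,k=2):
    for b in blobs(m&roi,60)[:k]:
        quad(c,b[:,0,:].astype(float),zz,True,n+str(b[:,0].mean(0).astype(int)))
show("yellow",(abs(h-24)<5)&(s>150)&(v>150),.082)
show("red",((h<6)|(h>174))&(s>170)&(v>120),.082)
show("green",(abs(h-65)<20)&(s>150)&(v>80),.082)
show("pink",((h>165)|(h<5))&(s>60)&(v>140),.028,3)
o=cv2.resize(c["color"][40:240,220:440],None,fx=3,fy=3,interpolation=cv2.INTER_CUBIC);cv2.imwrite("pics/w1z.png",o[:,:,::-1])
E
```

```text
yellow[367  96] ctr 0.5761 -0.1078 size 53.4 50.8 ang 9.8
red[271 143] ctr 0.4592 -0.1877 size 50.7 51.2 ang 6.5
pink[271 143] ctr 0.4587 -0.1941 size 61.7 61.1 ang 16.2
pink[255 207] ctr 0.4448 -0.2939 size 48.4 12.1 ang 9.6
```

View pics/w1z.png

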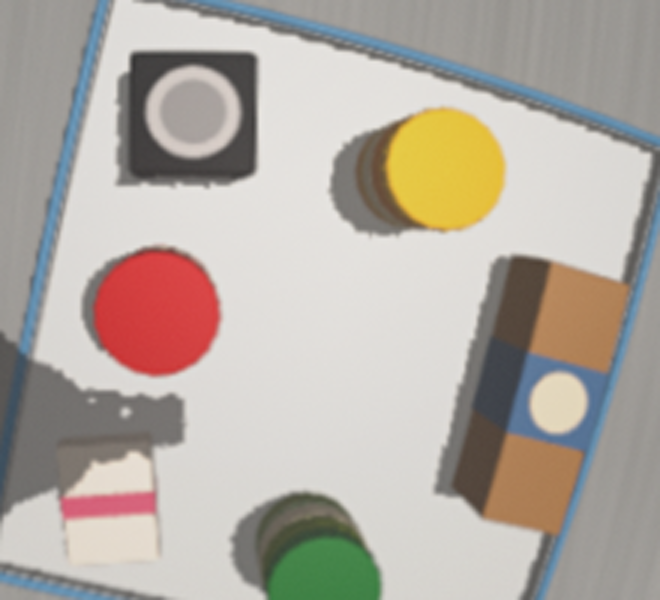

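Run:
```python
from m import *
c=env.read_camera("wrist")
for n,p,z in [("tin",[(131,52),(256,52),(256,176),(130,178)],.058),("choc",[(57,443),(152,434),(158,560),(70,565)],.028),("carton",[(549,262),(631,287),(561,535),(482,516)],.064)]:
    pts=np.array(p)/3+[220-1/3,40-1/3]
    quad(c,pts,z,True,n)
    print([onz(c,*q,z,True)[:2] for q in pts])
```

```text
tin ctr 0.4645 -0.0985 size 56.5 58.4 ang 6.7
[array([ 0.4337, -0.0728]), array([ 0.4891, -0.0662]), array([ 0.4958, -0.1232]), array([ 0.4398, -0.1308])]
choc ctr 0.4447 -0.2917 size 48.1 67.0 ang 10.2
[array([ 0.4154, -0.2644]), array([ 0.4625, -0.2545]), array([ 0.4726, -0.3207]), array([ 0.4272, -0.3289])]
carton ctr 0.6539 -0.2065 size 127.9 45.1 ang 85.0
[array([ 0.637 , -0.1408]), array([ 0.6819, -0.1447]), array([ 0.6708, -0.2722]), array([ 0.6264, -0.2673])]
```

>>> {"method": "drive_tool", "body": {"moves": [{"offset": [0.0286,0.0326,-0.0686],"turn": [0,0,0],"grip": 1},{"offset": [0.0286,0.0326,-0.0686],"turn": [0,0,0],"grip": 1},{"offset": [0.0286,0.0326,-0.0686],"turn": [0,0,0],"grip": 1},{"offset": [0.0286,0.0326,-0.0686],"turn": [0,0,0],"grip": 1},{"offset": [0.0286,0.0326,-0.0686],"turn": [0,0,0],"grip": 1},{"offset": [0.0286,0.0326,-0.0686],"turn": [0,0,0],"grip": 1},{"offset": [0.0286,0.0326,-0.0686],"turn": [0,0,0],"grip": 1},{"offset": [0,0,0],"turn": [0,0,0],"grip": 1},{"offset": [0,0,0],"turn": [0,0,0],"grip": 1}]}}

```text
t: 2.05
tcp_pos: [0.5732, -0.1082, 0.1252]
ee_rot: [[-0.116, 0.993, -0.008], [0.993, 0.116, 0.002], [0.003, -0.008, -1.0]]
wrist_force: [0.4, -0.1, 0.3]
width: 0.0856
```

Run:
```python
from m import *
c=env.read_camera("wrist")
cv2.imwrite("pics/w2.png",c["color"][:,:,::-1])
H=hsv(c);h,s,v=H[...,0],H[...,1],H[...,2]
for b in blobs((abs(h-24)<5)&(s>150)&(v>150),60)[:2]:
    quad(c,b[:,0,:].astype(float),.082,True,"y"+str(b[:,0].mean(0).astype(int)))
print(env.read_state()["tcp_pos"])
```

```text
y[299 217] ctr 0.581 -0.089 size 21.1 44.7 ang 86.4
y[325 249] ctr 0.5986 -0.1077 size 4.9 6.7 ang 9.3
[ 0.575  -0.1094  0.1281]
```

View pics/w2.png

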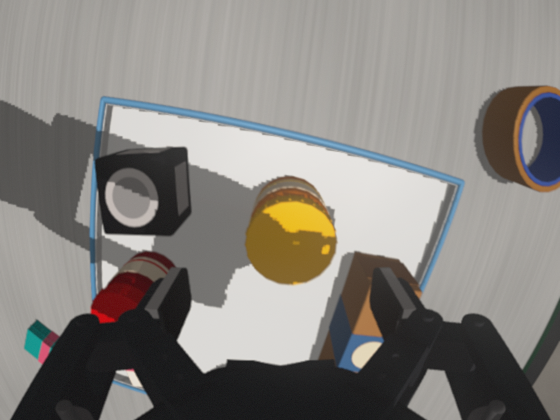

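Run:
```python
from m import *
c=env.read_camera("wrist")
print(onz(c,291,240,.082,True), env.read_state()["tcp_pos"])
```

```text
[ 0.5798 -0.1066  0.082 ] [ 0.5763 -0.11    0.1301]
```

>>> {"method": "drive_tool", "body": {"moves": [{"offset": [0.003,0.003,-0.058],"turn": [0,0,0],"grip": 1},{"offset": [0.003,0.003,-0.058],"turn": [0,0,0],"grip": 1},{"offset": [0,0,-0.058],"turn": [0,0,0],"grip": 1},{"offset": [0,0,0],"turn": [0,0,0],"grip": 0.2},{"offset": [0,0,0],"turn": [0,0,0],"grip": 0.2},{"offset": [0,0,0],"turn": [0,0,0],"grip": 0.2},{"offset": [0,0,0],"turn": [0,0,0],"grip": 0.2},{"offset": [0,0,0],"turn": [0,0,0],"grip": 0.2}]}}

```text
t: 2.82
tcp_pos: [0.5813, -0.1064, 0.0452]
ee_rot: [[-0.116, 0.993, 0.005], [0.993, 0.116, -0.002], [-0.003, 0.005, -1.0]]
wrist_force: [-0.9, -1.5, 2.9]
width: 0.0551
```

>>> {"method": "drive_tool", "body": {"moves": [{"offset": [0,0,0.05],"turn": [0,0,0],"grip": 0.2},{"offset": [0,0,0.08],"turn": [0,0,0],"grip": 0.2},{"offset": [0,0,0.08],"turn": [0,0,0],"grip": 0.2},{"offset": [0,0.05,0.06],"turn": [0,0,0],"grip": 0.2},{"offset": [-0.02,0.07,0.03],"turn": [0,0,0.1],"grip": 0.2},{"offset": [-0.02,0.07,0.03],"turn": [0,0,0.07],"grip": 0.2},{"offset": [-0.01,0.08,0],"turn": [0,0,0],"grip": 0.2},{"offset": [-0.01,0.06,0],"turn": [0,0,0],"grip": 0.2},{"offset": [0,0,0],"turn": [0,0,0],"grip": 0.2},{"offset": [0,0,0],"turn": [0,0,0],"grip": 0.2}]}}

```text
t: 3.65
tcp_pos: [0.5488, 0.0615, 0.2083]
ee_rot: [[-0.294, 0.956, 0.002], [0.956, 0.294, -0.0], [-0.001, 0.001, -1.0]]
wrist_force: [0.5, 0.4, -2.4]
width: 0.055
```

Run:
```python
from m import *
c=env.read_camera("wrist")
cv2.imwrite("pics/w3.png",c["color"][:,:,::-1]); import pickle; pickle.dump(c,open("w3.pkl","wb"))
s=env.read_state();print(s["tcp_pos"],s["ee_rot"])
```

```text
[0.5492 0.0602 0.208 ] [[-0.2922  0.9564  0.0015]
 [ 0.9564  0.2922 -0.0007]
 [-0.0011  0.0012 -1.    ]]
```

View pics/w3.png

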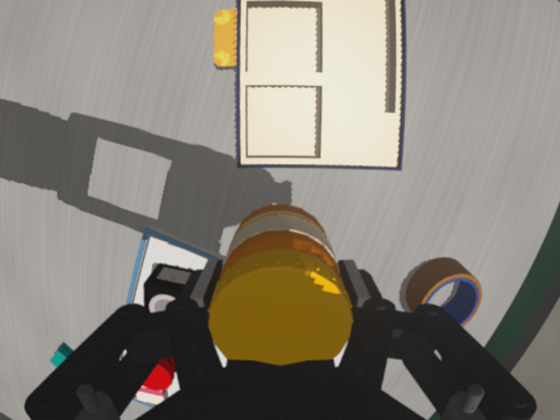

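The jar is held upright. The tray is yaw-aligned with the gripper, but only its right part is in view, so I move farther left to see all of it.

>>> {"method": "drive_tool", "body": {"moves": [{"offset": [-0.02,0.06,0.04],"turn": [0,0,0],"grip": 0.2},{"offset": [-0.02,0.06,0.04],"turn": [0,0,0],"grip": 0.2},{"offset": [-0.02,0.06,0.04],"turn": [0,0,0],"grip": 0.2},{"offset": [0,0,0],"turn": [0,0,0],"grip": 0.2},{"offset": [0,0,0],"turn": [0,0,0],"grip": 0.2}]}}

```text
t: 4.12
tcp_pos: [0.5203, 0.1499, 0.2693]
ee_rot: [[-0.292, 0.957, 0.004], [0.957, 0.292, -0.0], [-0.002, 0.004, -1.0]]
wrist_force: [-0.1, -1.1, -2.3]
width: 0.0549
```

Run:
```python
from m import *
c=env.read_camera("wrist")
import pickle; pickle.dump(c,open("w4.pkl","wb"))
cv2.imwrite("pics/w4.png",cv2.resize(c["color"][0:300,140:460,::-1],None,fx=2,fy=2,interpolation=cv2.INTER_CUBIC))
s=env.read_state();print(s["tcp_pos"])
```

```text
[0.5197 0.1489 0.2677]
```

View pics/w4.png

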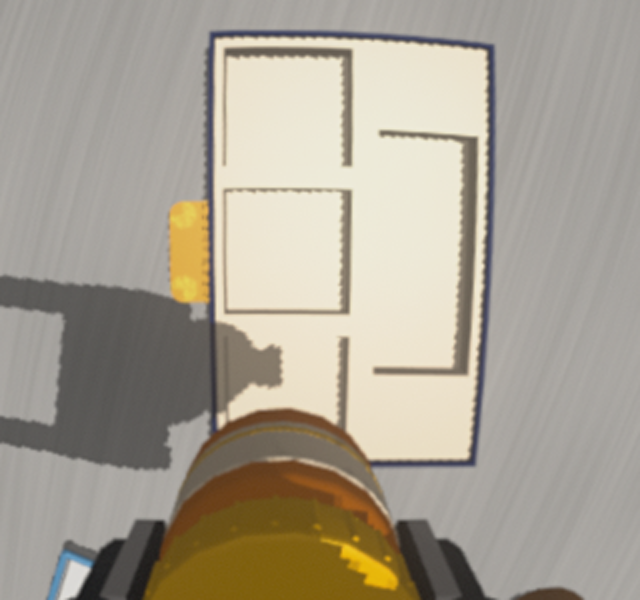

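```bash
cat > tray.py <<'E'
import numpy as np
T=np.array([0.,0.]);
E
python3 - <<'E'
from m import *
import pickle; c=pickle.load(open("w4.pkl","rb"))
w=lambda p,z: onz(c,(p[0]-.5)/2+140,(p[1]-.5)/2,z,True)[:2]
L=[((211,32),.03,(-83,131)),((493,46),.03,(83,131)),((474,464),.03,(83,-131)),
((351,49),.025,(-1,122)),((225,49),.025,(-75,122)),((224,188),.025,(-75,37)),((350,188),.025,(-1,37)),((349,313),.025,(-1,-37)),((226,313),.025,(-75,-37)),((476,137),.025,(74,73)),((467,373),.025,(74,-73))]
W=np.array([w(p,z) for p,z,_ in L]); M=np.array([m for *_,m in L])/1000.
mc,wc=M.mean(0),W.mean(0)
A=(M-mc).T@(W-wc); U,S,Vt=np.linalg.svd(A); R=(U@Vt).T
t=wc-R@mc; print("t",t,"yaw",np.arctan2(R[1,0],R[0,0])); print("res mm",((W-(M@R.T+t))*1000).round(1))
for n,m in dict(L=(-38,86),M=(-38,0),R=(-38,-86),B=(44,0)).items(): print(n,R@np.array(m)/1000+t)
E
```

```text
t [0.5418 0.2206] yaw 0.29092424597927796
res mm [[ 1.6 -0.4]
 [-0.2 -1.7]
 [-1.3  1.1]
 [-0.4 -0.8]
 [ 1.5 -1. ]
 [ 0.9  0.3]
 [-1.   0.2]
 [-0.5  0.8]
 [ 1.3  1. ]
 [-0.9 -0.9]
 [-1.   1.3]]
L [0.4808 0.2921]
M [0.5054 0.2097]
R [0.5301 0.1273]
B [0.584  0.2332]
```

>>> {"method": "drive_tool", "body": {"moves": [{"offset": [-0.0148,0.0578,-0.0512],"turn": [0,0,0],"grip": 0.2},{"offset": [-0.0148,0.0578,-0.0512],"turn": [0,0,0],"grip": 0.2},{"offset": [-0.0148,0.0578,-0.0512],"turn": [0,0,0],"grip": 0.2},{"offset": [-0.0148,0.0578,-0.0512],"turn": [0,0,0],"grip": 0.2},{"offset": [-0.0148,0.0578,-0.0512],"turn": [0,0,0],"grip": 0.2},{"offset": [0,0,0],"turn": [0,0,0],"grip": 0.2},{"offset": [0,0,0],"turn": [0,0,0],"grip": 0.2}]}}

```text
t: 4.75
tcp_pos: [0.48, 0.2927, 0.1352]
ee_rot: [[-0.291, 0.957, -0.007], [0.957, 0.291, -0.004], [-0.002, -0.008, -1.0]]
wrist_force: [0.9, 0.1, -1.7]
width: 0.0553
```

Run:
```python
from m import *
c=env.read_camera("wrist")
cv2.imwrite("pics/w5.png",c["color"][:,:,::-1])
c=env.read_camera("scene")
cv2.imwrite("pics/s5.png",cv2.resize(c["color"][200:320,250:450,::-1],None,fx=4,fy=4,interpolation=cv2.INTER_CUBIC))
s=env.read_state();print(s["tcp_pos"],s["ee_rot"])
```

```text
[0.483  0.2927 0.1388] [[-0.2888  0.9574 -0.0003]
 [ 0.9574  0.2888 -0.0011]
 [-0.001  -0.0006 -1.    ]]
```

View pics/s5.png

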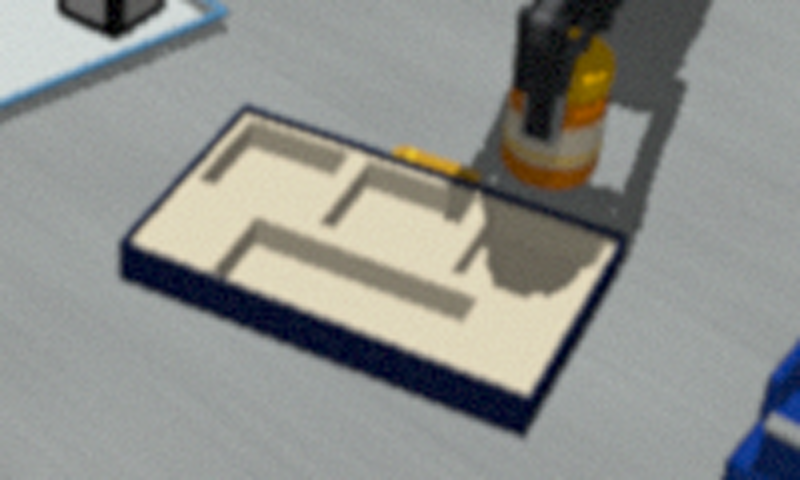

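View pics/w5.png

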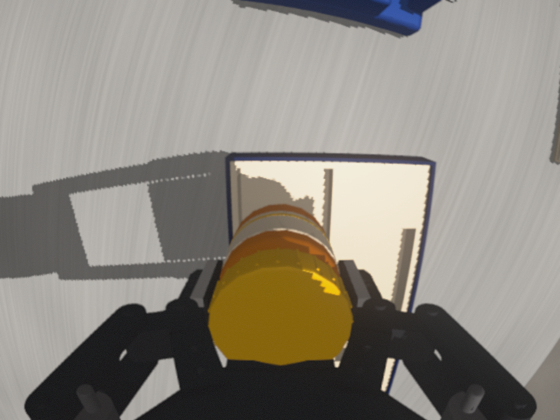

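Run:
```python
from m import *
c=env.read_camera("scene")
def fit(W,M):
    W=np.array(W);M=np.array(M)/1000.
    mc,wc=M.mean(0),W.mean(0);U,S,Vt=np.linalg.svd((M-mc).T@(W-wc)); R=(U@Vt).T;t=wc-R@mc
    print("t",t,"yaw",np.arctan2(R[1,0],R[0,0]),"res",((W-(M@R.T+t))*1000).round(1).tolist())
w=lambda p:onz(c,p[0]/4+250-.4,p[1]/4+200-.4,.03)[:2]
fit([w((246,104)),w((124,243)),w((627,237)),w((530,402))],[(-83,-131),(83,-131),(-83,131),(83,131)])
c=env.read_camera("top"); 
w=lambda p:onz(c,p[0]/2.75+125-.3,p[1]/2.75+130-.3,.03)[:2]
fit([w((22,167)),w((278,94)),w((326,257)),w((68,327))],[(83,131),(83,-131),(-83,-131),(-83,131)])
c=env.read_camera("wrist")
W=[onz(c,229,154,.03,True)[:2],onz(c,434,160,.03,True)[:2]]
fit(W,[(-83,131),(83,131)])
```

```text
t [0.544  0.2217] yaw 0.2883632858801415 res [[-0.1, -0.5], [-1.6, 2.4], [1.3, -0.9], [0.4, -1.0]]
t [0.5437 0.2205] yaw 0.2845520083723744 res [[-0.5, 0.1], [-0.9, 2.4], [-1.7, 0.2], [3.2, -2.8]]
t [0.5479 0.2226] yaw 0.28032831172669703 res [[0.4, 0.1], [-0.4, -0.1]]
```

>>> {"method": "drive_tool", "body": {"moves": [{"offset": [0.001,0.001,-0.05],"turn": [0,0,0],"grip": 0.2},{"offset": [0,0,-0.05],"turn": [0,0,0],"grip": 0.2},{"offset": [0,0,-0.05],"turn": [0,0,0],"grip": 0.2},{"offset": [0,0,-0.018],"turn": [0,0,0],"grip": 0.2},{"offset": [0,0,0],"turn": [0,0,0],"grip": 0.2},{"offset": [0,0,0],"turn": [0,0,0],"grip": 0.2},{"offset": [0,0,0],"turn": [0,0,0],"grip": 0.2}]}}

```text
t: 5.58
tcp_pos: [0.4845, 0.2952, 0.0573]
ee_rot: [[-0.29, 0.957, 0.004], [0.957, 0.29, 0.001], [0.0, 0.004, -1.0]]
wrist_force: [1.4, 0.7, -1.2]
width: 0.0549
```

>>> {"method": "drive_tool", "body": {"moves": [{"offset": [0,0,-0.012],"turn": [0,0,0],"grip": 0.2},{"offset": [0,0,-0.008],"turn": [0,0,0],"grip": 0.2},{"offset": [0,0,0],"turn": [0,0,0],"grip": 0.2},{"offset": [0,0,0],"turn": [0,0,0],"grip": 0.2},{"offset": [0,0,0],"turn": [0,0,0],"grip": 0.2}]}}

```text
t: 6.0
tcp_pos: [0.4827, 0.2949, 0.0453]
ee_rot: [[-0.291, 0.957, 0.0], [0.957, 0.291, 0.0], [0.0, 0.0, -1.0]]
wrist_force: [0.5, -0.1, -1.8]
width: 0.0549
```

>>> {"method": "drive_tool", "body": {"moves": [{"offset": [0,0,-0.004],"turn": [0,0,0],"grip": 0.2},{"offset": [0,0,0],"turn": [0,0,0],"grip": 0.2},{"offset": [0,0,0],"turn": [0,0,0],"grip": 0.2}]}}

```text
t: 6.25
tcp_pos: [0.4831, 0.2951, 0.0442]
ee_rot: [[-0.291, 0.957, 0.001], [0.957, 0.291, 0.001], [0.0, 0.001, -1.0]]
wrist_force: [-2.6, -0.2, 4.4]
width: 0.0551
```

>>> {"method": "drive_tool", "body": {"moves": [{"offset": [0,0,0],"turn": [0,0,0],"grip": 0.85},{"offset": [0,0,0],"turn": [0,0,0],"grip": 0.85},{"offset": [0,0,0.03],"turn": [0,0,0],"grip": 0.85},{"offset": [0,0,0.07],"turn": [0,0,0],"grip": 1},{"offset": [0,0,0.08],"turn": [0,0,0],"grip": 1},{"offset": [0,-0.03,0.07],"turn": [0,0,0],"grip": 1},{"offset": [0,-0.06,0.05],"turn": [0,0,0],"grip": 1},{"offset": [-0.004,-0.08,0],"turn": [0,0,-0.08],"grip": 1},{"offset": [-0.004,-0.08,0],"turn": [0,0,-0.07],"grip": 1},{"offset": [-0.004,-0.08,0],"turn": [0,0,0],"grip": 1}]}}

```text
t: 7.08
tcp_pos: [0.4769, 0.1285, 0.1941]
ee_rot: [[-0.136, 0.991, 0.003], [0.991, 0.136, 0.0], [-0.0, 0.003, -1.0]]
wrist_force: [0.1, 0.3, -0.6]
width: 0.0851
```

Run:
```python
from m import *
c=env.read_camera("wrist")
cv2.imwrite("pics/w6.png",c["color"][:,:,::-1])
H=hsv(c);h,s,v=H[...,0],H[...,1],H[...,2]
for b in blobs((abs(h-24)<5)&(s>150)&(v>150),60)[:2]:
    quad(c,b[:,0,:].astype(float),.081,True,"y"+str(b[:,0].mean(0).astype(int)))
c=env.read_camera("top")
cv2.imwrite("pics/t6.png",cv2.resize(c["color"][130:280,125:415,::-1],None,fx=2.75,fy=2.75,interpolation=cv2.INTER_CUBIC))
print(env.read_state()["tcp_pos"])
```

```text
y[315  16] ctr 0.4828 0.2806 size 53.2 35.4 ang 10.6
y[262 122] ctr 0.4531 0.1932 size 17.1 42.7 ang 16.5
[0.4766 0.125  0.1932]
```

View pics/w6.png

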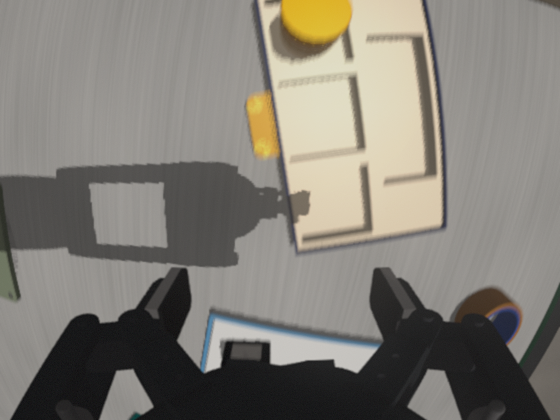

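View pics/t6.png

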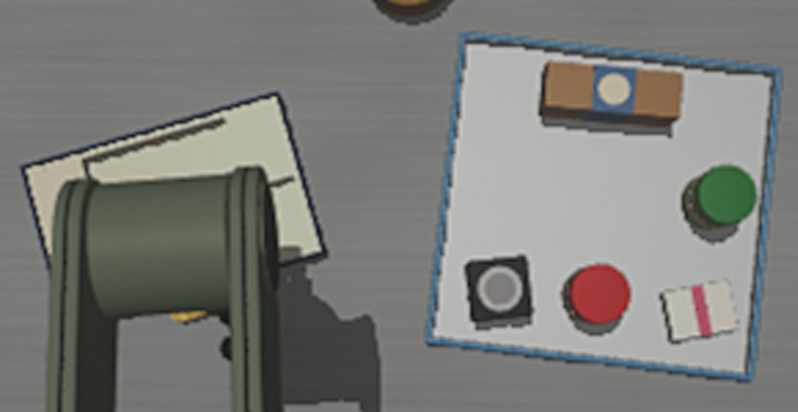

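Honey stands in the left well (px 315,16 in the wrist view). Next, the jam jar.

>>> {"method": "drive_tool", "body": {"moves": [{"offset": [-0.0036,-0.08,0],"turn": [0,0,0],"grip": 1},{"offset": [-0.0036,-0.08,0],"turn": [0,0,0],"grip": 1},{"offset": [-0.0036,-0.08,0],"turn": [0,0,0],"grip": 1},{"offset": [-0.0036,-0.08,0],"turn": [0,0,0],"grip": 1},{"offset": [-0.0036,-0.08,0],"turn": [0,0,0],"grip": 1},{"offset": [-0.0036,-0.08,0],"turn": [0,0,0],"grip": 1},{"offset": [-0.0036,-0.076,-0.03],"turn": [0,0,0],"grip": 1},{"offset": [-0.0036,-0.068,-0.04],"turn": [0,0,0],"grip": 1},{"offset": [0,0,-0.05],"turn": [0,0,0],"grip": 1},{"offset": [0,0,0],"turn": [0,0,0],"grip": 1}]}}

```text
t: 8.02
tcp_pos: [0.4591, -0.1818, 0.1286]
ee_rot: [[-0.134, 0.991, -0.008], [0.991, 0.134, 0.005], [0.006, -0.007, -1.0]]
wrist_force: [-0.6, 0.9, -1.2]
width: 0.0852
```

Run:
```python
from m import *
c=env.read_camera("wrist")
cv2.imwrite("pics/w7.png",c["color"][:,:,::-1])
H=hsv(c);h,s,v=H[...,0],H[...,1],H[...,2]
for b in blobs(((h<6)|(h>174))&(s>150)&(v>90),60)[:3]:
    quad(c,b[:,0,:].astype(float),.082,True,"r"+str(b[:,0].mean(0).astype(int)))
print(env.read_state()["tcp_pos"])
```

```text
r[286 249] ctr 0.457 -0.1863 size 54.7 48.4 ang 86.6
[ 0.4601 -0.1811  0.1304]
```

View pics/w7.png

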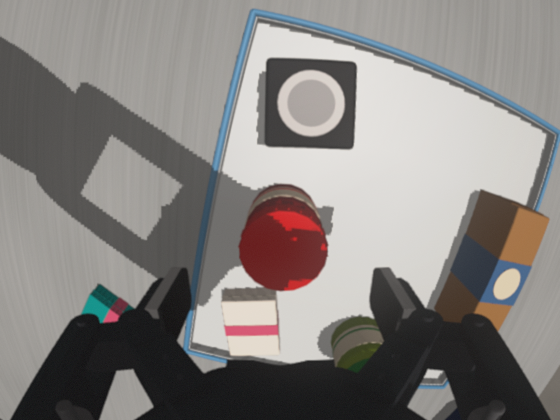

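>>> {"method": "drive_tool", "body": {"moves": [{"offset": [0.002,-0.006,-0.058],"turn": [0,0,0],"grip": 1},{"offset": [0,-0.005,-0.058],"turn": [0,0,0],"grip": 1},{"offset": [0,0,-0.056],"turn": [0,0,0],"grip": 1},{"offset": [0,0,0],"turn": [0,0,0],"grip": 0.2},{"offset": [0,0,0],"turn": [0,0,0],"grip": 0.2},{"offset": [0,0,0],"turn": [0,0,0],"grip": 0.2},{"offset": [0,0,0],"turn": [0,0,0],"grip": 0.2},{"offset": [0,0,0],"turn": [0,0,0],"grip": 0.2}]}}

```text
t: 8.73
tcp_pos: [0.4648, -0.1882, 0.0493]
ee_rot: [[-0.138, 0.99, 0.004], [0.99, 0.138, -0.002], [-0.003, 0.003, -1.0]]
wrist_force: [-0.5, -0.4, -2.1]
width: 0.0546
```

>>> {"method": "drive_tool", "body": {"moves": [{"offset": [0,0,0.06],"turn": [0,0,0],"grip": 0.2},{"offset": [0,0,0.08],"turn": [0,0,0],"grip": 0.2},{"offset": [0.017,0.05,0.06],"turn": [0,0,0],"grip": 0.2},{"offset": [0.017,0.078,0],"turn": [0,0,0],"grip": 0.2},{"offset": [0.017,0.078,0],"turn": [0,0,0.07],"grip": 0.2},{"offset": [0.017,0.078,0],"turn": [0,0,0.07],"grip": 0.2},{"offset": [0.017,0.078,0],"turn": [0,0,0],"grip": 0.2},{"offset": [0.017,0.078,0],"turn": [0,0,0],"grip": 0.2},{"offset": [0.017,0.078,0],"turn": [0,0,0],"grip": 0.2},{"offset": [0.015,0.078,0],"turn": [0,0,0],"grip": 0.2}]}}

```text
t: 9.57
tcp_pos: [0.5308, 0.1124, 0.1486]
ee_rot: [[-0.28, 0.96, 0.002], [0.96, 0.28, 0.0], [-0.001, 0.002, -1.0]]
wrist_force: [0.6, -0.3, -1.6]
width: 0.055
```

>>> {"method": "drive_tool", "body": {"moves": [{"offset": [0,0.03,0],"turn": [0,0,0],"grip": 0.2},{"offset": [0,0,0],"turn": [0,0,0],"grip": 0.2},{"offset": [0,0,0],"turn": [0,0,0],"grip": 0.2}]}}

```text
t: 9.82
tcp_pos: [0.5303, 0.1261, 0.148]
ee_rot: [[-0.283, 0.959, 0.001], [0.959, 0.283, -0.0], [-0.001, 0.001, -1.0]]
wrist_force: [0.5, -1.5, -2.1]
width: 0.0546
```

>>> {"method": "drive_tool", "body": {"moves": [{"offset": [0.003,0.003,-0.05],"turn": [0,0,0],"grip": 0.2},{"offset": [0,0,-0.06],"turn": [0,0,0],"grip": 0.2},{"offset": [0,0,-0.05],"turn": [0,0,0],"grip": 0.2},{"offset": [0,0,-0.02],"turn": [0,0,0],"grip": 0.2},{"offset": [0,0,-0.01],"turn": [0,0,0],"grip": 0.2},{"offset": [0,0,-0.006],"turn": [0,0,0],"grip": 0.2},{"offset": [0,0,0],"turn": [0,0,0],"grip": 0.2},{"offset": [0,0,0],"turn": [0,0,0],"grip": 0.2},{"offset": [0,0,0],"turn": [0,0,0],"grip": 0.2}]}}

```text
t: 10.57
tcp_pos: [0.5332, 0.1268, 0.0508]
ee_rot: [[-0.28, 0.96, 0.003], [0.96, 0.28, 0.0], [-0.001, 0.003, -1.0]]
wrist_force: [-0.2, -0.9, -2.1]
width: 0.055
```

>>> {"method": "drive_tool", "body": {"moves": [{"offset": [0,0.002,-0.005],"turn": [0,0,0],"grip": 0.2},{"offset": [0,0,0],"turn": [0,0,0],"grip": 0.2},{"offset": [0,0,0],"turn": [0,0,0],"grip": 0.2}]}}

```text
t: 10.82
tcp_pos: [0.5334, 0.128, 0.0481]
ee_rot: [[-0.281, 0.96, 0.004], [0.96, 0.281, 0.0], [-0.001, 0.004, -1.0]]
wrist_force: [1.8, 0.1, 1.9]
width: 0.055
```

>>> {"method": "drive_tool", "body": {"moves": [{"offset": [0,0,-0.002],"turn": [0,0,0],"grip": 0.85},{"offset": [0,0,0],"turn": [0,0,0],"grip": 0.85},{"offset": [0,0,0.03],"turn": [0,0,0],"grip": 0.85},{"offset": [0,0,0.07],"turn": [0,0,0],"grip": 1},{"offset": [0,0,0.08],"turn": [0,0,0],"grip": 1},{"offset": [-0.01,-0.075,0.02],"turn": [0,0,0],"grip": 1},{"offset": [-0.02,-0.075,0],"turn": [0,0,-0.08],"grip": 1},{"offset": [-0.02,-0.075,0],"turn": [0,0,-0.08],"grip": 1},{"offset": [-0.02,-0.075,0],"turn": [0,0,0],"grip": 1},{"offset": [-0.02,-0.075,0],"turn": [0,0,0],"grip": 1}]}}

```text
t: 11.65
tcp_pos: [0.4856, -0.0609, 0.1457]
ee_rot: [[-0.117, 0.993, -0.0], [0.993, 0.117, 0.0], [0.0, -0.0, -1.0]]
wrist_force: [0.7, 0.8, -0.4]
width: 0.0859
```

>>> {"method": "drive_tool", "body": {"moves": [{"offset": [-0.022,-0.05,0],"turn": [0,0,0],"grip": 1},{"offset": [-0.022,-0.03,0],"turn": [0,0,0],"grip": 1},{"offset": [0,0,0],"turn": [0,0,0],"grip": 1},{"offset": [0,0,0],"turn": [0,0,0],"grip": 1}]}}

```text
t: 11.98
tcp_pos: [0.4641, -0.1001, 0.1454]
ee_rot: [[-0.114, 0.993, -0.001], [0.993, 0.114, 0.001], [0.001, -0.001, -1.0]]
wrist_force: [0.0, -0.0, 0.0]
width: 0.0854
```

Run:
```python
from m import *
c=env.read_camera("wrist")
cv2.imwrite("pics/w8.png",c["color"][:,:,::-1])
c=env.read_camera("top")
cv2.imwrite("pics/t8.png",cv2.resize(c["color"][130:280,125:415,::-1],None,fx=2.75,fy=2.75,interpolation=cv2.INTER_CUBIC))
print(env.read_state()["tcp_pos"],env.read_state()["ee_rot"])
```

```text
[ 0.4649 -0.0991  0.1456] [[-0.1167  0.9932 -0.0001]
 [ 0.9932  0.1167  0.0006]
 [ 0.0006  0.     -1.    ]]
```

View pics/w8.png

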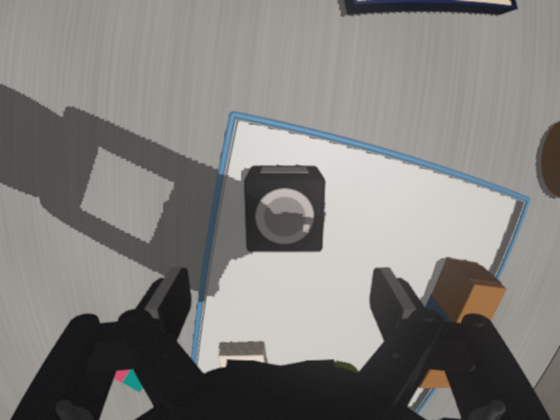

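View pics/t8.png

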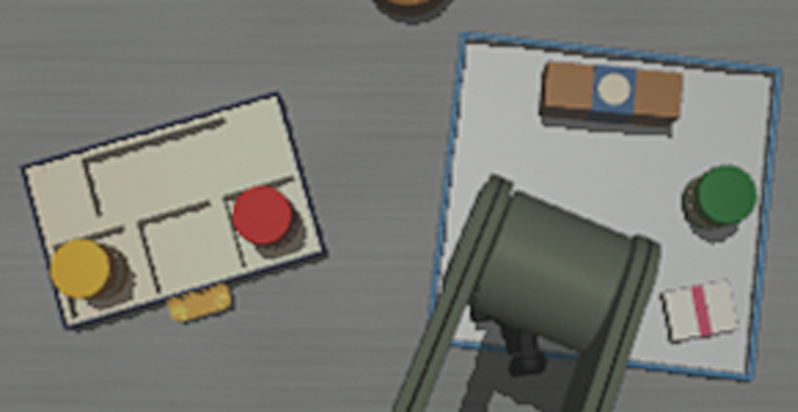

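Run:
```python
from m import *
c=env.read_camera("wrist")
quad(c,[(246,174),(323,174),(248,251),(323,250)],.058,True,"tin")
print(onz(c,285,216,.058,True))
```

```text
tin ctr 0.4665 -0.0932 size 56.5 58.7 ang 7.4
[ 0.4665 -0.0951  0.058 ]
```

>>> {"method": "drive_tool", "body": {"moves": [{"offset": [0.003,0.009,-0.058],"turn": [0,0,0],"grip": 1},{"offset": [0,0,-0.06],"turn": [0,0,0],"grip": 1},{"offset": [0,0,-0.056],"turn": [0,0,0],"grip": 1},{"offset": [0,0,-0.033],"turn": [0,0,0.01],"grip": 1},{"offset": [0,0,0],"turn": [0,0,0],"grip": 0.2},{"offset": [0,0,0],"turn": [0,0,0],"grip": 0.2},{"offset": [0,0,0],"turn": [0,0,0],"grip": 0.2},{"offset": [0,0,0],"turn": [0,0,0],"grip": 0.2},{"offset": [0,0,0],"turn": [0,0,0],"grip": 0.2}]}}

```text
t: 12.88
tcp_pos: [0.4676, -0.0954, 0.0436]
ee_rot: [[-0.127, 0.992, 0.003], [0.992, 0.127, -0.001], [-0.001, 0.003, -1.0]]
wrist_force: [0.9, 1.6, -1.4]
width: 0.0567
```

>>> {"method": "drive_tool", "body": {"moves": [{"offset": [0,0,0.06],"turn": [0,0,0],"grip": 0.2},{"offset": [0,0,0.08],"turn": [0,0,0],"grip": 0.2},{"offset": [0.01,0.03,0.07],"turn": [0,0,0],"grip": 0.2},{"offset": [0.01,0.08,0.01],"turn": [0,0,0.07],"grip": 0.2},{"offset": [0.01,0.08,0],"turn": [0,0,0.083],"grip": 0.2},{"offset": [0.01,0.08,0],"turn": [0,0,0],"grip": 0.2},{"offset": [0.01,0.08,0],"turn": [0,0,0],"grip": 0.2},{"offset": [0.01,0.08,0],"turn": [0,0,0],"grip": 0.2},{"offset": [0.01,0.08,0],"turn": [0,0,0],"grip": 0.2},{"offset": [0.01,0.08,0],"turn": [0,0,0],"grip": 0.2}]}}

```text
t: 13.72
tcp_pos: [0.5063, 0.2019, 0.1532]
ee_rot: [[-0.283, 0.959, 0.002], [0.959, 0.283, 0.0], [-0.0, 0.002, -1.0]]
wrist_force: [0.9, -0.2, -1.7]
width: 0.0568
```

>>> {"method": "drive_tool", "body": {"moves": [{"offset": [0,0.022,0],"turn": [0,0,0],"grip": 0.2},{"offset": [0,0,0],"turn": [0,0,0],"grip": 0.2},{"offset": [0,0,0],"turn": [0,0,0],"grip": 0.2}]}}

```text
t: 13.97
tcp_pos: [0.506, 0.211, 0.1525]
ee_rot: [[-0.285, 0.958, 0.0], [0.958, 0.285, -0.001], [-0.001, 0.0, -1.0]]
wrist_force: [1.0, -0.7, -2.4]
width: 0.0567
```

Run:
```python
from m import *
c=env.read_camera("wrist")
cv2.imwrite("pics/w9.png",c["color"][:,:,::-1])
c=env.read_camera("scene")
cv2.imwrite("pics/s9.png",cv2.resize(c["color"][200:320,250:450,::-1],None,fx=4,fy=4,interpolation=cv2.INTER_CUBIC))
print(env.read_state()["tcp_pos"],env.read_state()["ee_rot"])
```

```text
[0.5061 0.2096 0.1523] [[-0.2824  0.9593 -0.0002]
 [ 0.9593  0.2824 -0.0008]
 [-0.0007 -0.0004 -1.    ]]
```

View pics/w9.png

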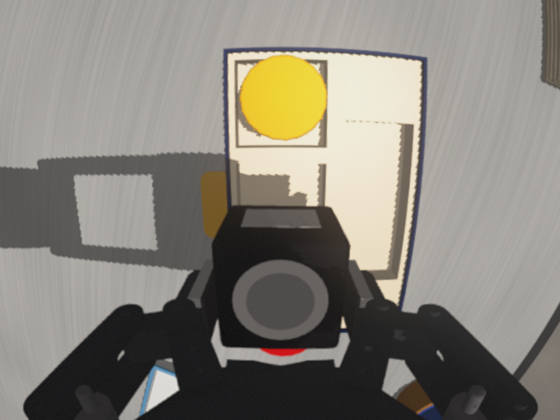

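View pics/s9.png

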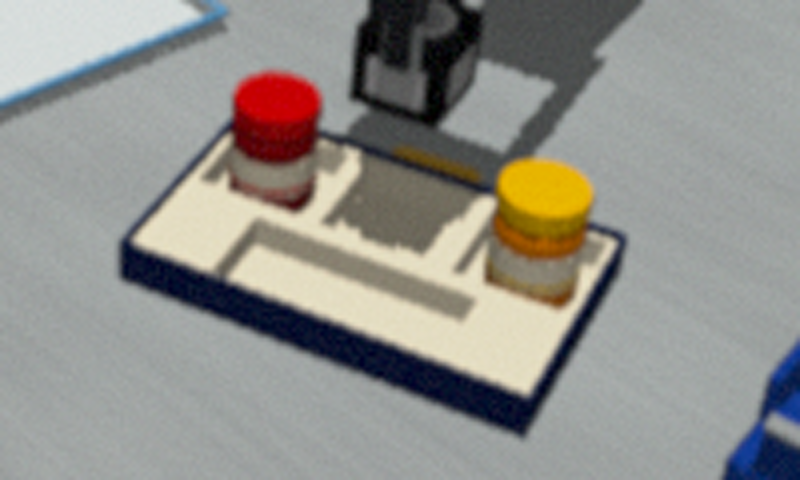

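>>> {"method": "drive_tool", "body": {"moves": [{"offset": [0.003,0,-0.06],"turn": [0,0,0],"grip": 0.2},{"offset": [0,0,-0.06],"turn": [0,0,0],"grip": 0.2},{"offset": [0,0,-0.05],"turn": [0,0,0],"grip": 0.2},{"offset": [0,0,-0.024],"turn": [0,0,0],"grip": 0.2},{"offset": [0,0,-0.012],"turn": [0,0,0],"grip": 0.2},{"offset": [0,0,-0.006],"turn": [0,0,0],"grip": 0.2},{"offset": [0,0,0],"turn": [0,0,0],"grip": 0.2},{"offset": [0,0,0],"turn": [0,0,0],"grip": 0.2},{"offset": [0,0,0],"turn": [0,0,0],"grip": 0.2}]}}

```text
t: 14.82
tcp_pos: [0.5093, 0.211, 0.0479]
ee_rot: [[-0.283, 0.959, 0.003], [0.959, 0.283, 0.001], [-0.0, 0.003, -1.0]]
wrist_force: [-0.4, 0.6, -1.8]
width: 0.0565
```

>>> {"method": "drive_tool", "body": {"moves": [{"offset": [0,0,-0.006],"turn": [0,0,0],"grip": 0.2},{"offset": [0,0,-0.004],"turn": [0,0,0],"grip": 0.2},{"offset": [0,0,0],"turn": [0,0,0],"grip": 0.2},{"offset": [0,0,0],"turn": [0,0,0],"grip": 0.2}]}}

```text
t: 15.15
tcp_pos: [0.5086, 0.2111, 0.042]
ee_rot: [[-0.284, 0.959, 0.002], [0.959, 0.284, 0.0], [-0.0, 0.002, -1.0]]
wrist_force: [0.2, 0.5, 2.7]
width: 0.057
```

>>> {"method": "drive_tool", "body": {"moves": [{"offset": [0,0,0],"turn": [0,0,0],"grip": 0.85},{"offset": [0,0,0],"turn": [0,0,0],"grip": 0.85},{"offset": [0,0,0.03],"turn": [0,0,0],"grip": 0.85},{"offset": [0,0,0.07],"turn": [0,0,0],"grip": 1},{"offset": [0,0,0.08],"turn": [0,0,0],"grip": 1},{"offset": [0,0,0.08],"turn": [0,0,0],"grip": 1},{"offset": [0.027,-0.075,0],"turn": [0,0,-0.092],"grip": 1},{"offset": [0.027,-0.075,0],"turn": [0,0,-0.092],"grip": 1},{"offset": [0.027,-0.075,0],"turn": [0,0,-0.092],"grip": 1},{"offset": [0.027,-0.075,0],"turn": [0,0,-0.092],"grip": 1}]}}

```text
t: 15.98
tcp_pos: [0.5619, 0.0596, 0.1716]
ee_rot: [[0.101, 0.995, 0.001], [0.995, -0.101, 0.0], [0.0, 0.001, -1.0]]
wrist_force: [0.6, 1.1, 0.8]
width: 0.0852
```

>>> {"method": "drive_tool", "body": {"moves": [{"offset": [0.027,-0.075,0],"turn": [0,0,0],"grip": 1},{"offset": [0.027,-0.075,0],"turn": [0,0,0],"grip": 1},{"offset": [0.027,-0.075,0],"turn": [0,0,0],"grip": 1},{"offset": [0.027,-0.075,0],"turn": [0,0,0],"grip": 1},{"offset": [0.027,-0.075,0],"turn": [0,0,0],"grip": 1},{"offset": [0.027,-0.075,0],"turn": [0,0,0],"grip": 1},{"offset": [0.025,-0.075,0],"turn": [0,0,0],"grip": 1},{"offset": [0,0,0],"turn": [0,0,0],"grip": 1},{"offset": [0,0,0],"turn": [0,0,0],"grip": 1}]}}

```text
t: 16.73
tcp_pos: [0.655, -0.2041, 0.1702]
ee_rot: [[0.102, 0.995, -0.001], [0.995, -0.102, 0.001], [0.0, -0.001, -1.0]]
wrist_force: [-0.6, 0.4, 0.0]
width: 0.0859
```

Run:
```python
from m import *
c=env.read_camera("wrist")
cv2.imwrite("pics/w10.png",c["color"][:,:,::-1])
c=env.read_camera("top")
cv2.imwrite("pics/t10.png",cv2.resize(c["color"][130:280,125:415,::-1],None,fx=2.75,fy=2.75,interpolation=cv2.INTER_CUBIC))
print(env.read_state()["tcp_pos"],env.read_state()["ee_rot"])
```

```text
[ 0.6546 -0.2011  0.1704] [[ 0.098   0.9952 -0.0016]
 [ 0.9952 -0.0979  0.0013]
 [ 0.0011 -0.0017 -1.    ]]
```

View pics/w10.png

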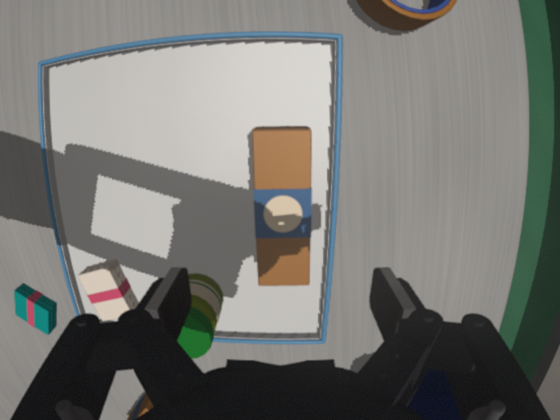

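View pics/t10.png

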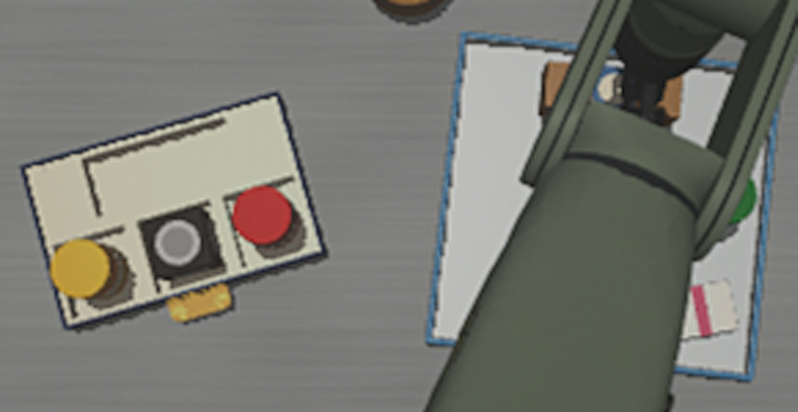

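Run:
```python
from m import *
c=env.read_camera("wrist")
print(onz(c,283,214,.064,True))
quad(c,[(254,128),(311,128),(309,285),(260,286)],.064,True,"carton")
```

```text
[ 0.6551 -0.2023  0.064 ]
carton ctr 0.6557 -0.2012 size 131.5 42.0 ang 85.2
```

>>> {"method": "drive_tool", "body": {"moves": [{"offset": [0.002,0,-0.06],"turn": [0,0,0],"grip": 1},{"offset": [0,0,-0.06],"turn": [0,0,0],"grip": 1},{"offset": [0,0,-0.06],"turn": [0,0,0.01],"grip": 1},{"offset": [0,0,-0.05],"turn": [0,0,0],"grip": 1},{"offset": [0,0,-0.019],"turn": [0,0,0],"grip": 1},{"offset": [0,0,0],"turn": [0,0,0],"grip": 0.2},{"offset": [0,0,0],"turn": [0,0,0],"grip": 0.2},{"offset": [0,0,0],"turn": [0,0,0],"grip": 0.2},{"offset": [0,0,0],"turn": [0,0,0],"grip": 0.2},{"offset": [0,0,0],"turn": [0,0,0],"grip": 0.2}]}}

```text
t: 17.72
tcp_pos: [0.6585, -0.2025, 0.05]
ee_rot: [[0.087, 0.996, 0.005], [0.996, -0.087, -0.002], [-0.002, 0.006, -1.0]]
wrist_force: [0.2, -0.1, 2.4]
width: 0.0432
```

>>> {"method": "drive_tool", "body": {"moves": [{"offset": [0,0,0],"turn": [0,0,0],"grip": 0.2},{"offset": [0,0,0],"turn": [0,0,0],"grip": 0.2}]}}

```text
t: 17.88
tcp_pos: [0.6585, -0.2025, 0.05]
ee_rot: [[0.087, 0.996, 0.005], [0.996, -0.087, -0.002], [-0.002, 0.006, -1.0]]
wrist_force: [0.3, -0.1, 6.2]
width: 0.0427
```

>>> {"method": "drive_tool", "body": {"moves": [{"offset": [0,0,0.06],"turn": [0,0,0],"grip": 0.2},{"offset": [0,0,0.08],"turn": [0,0,0],"grip": 0.2},{"offset": [0,0,0.08],"turn": [0,0,0],"grip": 0.2},{"offset": [-0.012,0.08,0],"turn": [0,0,0.09],"grip": 0.2},{"offset": [-0.012,0.08,0],"turn": [0,0,0.09],"grip": 0.2},{"offset": [-0.013,0.08,0],"turn": [0,0,0.09],"grip": 0.2},{"offset": [-0.013,0.08,0],"turn": [0,0,0.09],"grip": 0.2},{"offset": [-0.013,0.08,0],"turn": [0,0,0],"grip": 0.2},{"offset": [-0.013,0.08,0],"turn": [0,0,0],"grip": 0.2},{"offset": [-0.013,0.08,0],"turn": [0,0,0],"grip": 0.2}]}}

```text
t: 18.72
tcp_pos: [0.6108, 0.0799, 0.1569]
ee_rot: [[-0.285, 0.959, 0.0], [0.959, 0.285, -0.0], [-0.0, 0.0, -1.0]]
wrist_force: [1.1, 0.0, -1.6]
width: 0.043
```

>>> {"method": "drive_tool", "body": {"moves": [{"offset": [-0.013,0.08,0],"turn": [0,0,0],"grip": 0.2},{"offset": [-0.013,0.08,0],"turn": [0,0,0],"grip": 0.2},{"offset": [-0.013,0.08,0],"turn": [0,0,0],"grip": 0.2},{"offset": [-0.013,0.073,0],"turn": [0,0,0],"grip": 0.2},{"offset": [0,0,0],"turn": [0,0,0],"grip": 0.2},{"offset": [0,0,0],"turn": [0,0,0],"grip": 0.2},{"offset": [0,0,0],"turn": [0,0,0],"grip": 0.2}]}}

```text
t: 19.3
tcp_pos: [0.5855, 0.2346, 0.1566]
ee_rot: [[-0.286, 0.958, -0.0], [0.958, 0.286, -0.001], [-0.001, -0.0, -1.0]]
wrist_force: [1.1, 0.1, -1.7]
width: 0.0428
```

Run:
```python
from m import *
c=env.read_camera("wrist")
cv2.imwrite("pics/w11.png",c["color"][:,:,::-1])
print(env.read_state()["tcp_pos"],env.read_state()["ee_rot"])
```

```text
[0.5858 0.2339 0.1566] [[-0.2848  0.9586 -0.0001]
 [ 0.9586  0.2848 -0.0007]
 [-0.0006 -0.0003 -1.    ]]
```

View pics/w11.png

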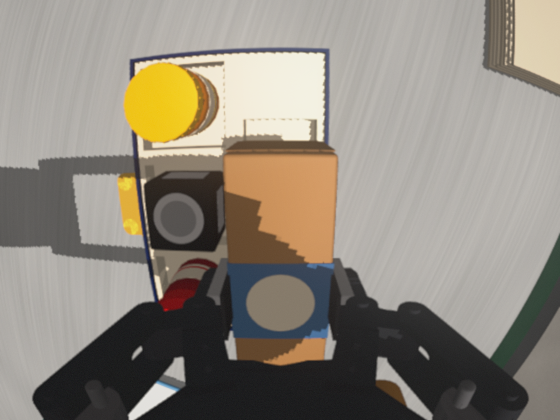

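>>> {"method": "drive_tool", "body": {"moves": [{"offset": [0.001,0,-0.06],"turn": [0,0,0],"grip": 0.2},{"offset": [0,0,-0.06],"turn": [0,0,0],"grip": 0.2},{"offset": [0,0,-0.04],"turn": [0,0,0],"grip": 0.2},{"offset": [0,0,-0.024],"turn": [0,0,0],"grip": 0.2},{"offset": [0,0,-0.012],"turn": [0,0,0],"grip": 0.2},{"offset": [0,0,-0.006],"turn": [0,0,0],"grip": 0.2},{"offset": [0,0,0],"turn": [0,0,0],"grip": 0.2},{"offset": [0,0,0],"turn": [0,0,0],"grip": 0.2},{"offset": [0,0,0],"turn": [0,0,0],"grip": 0.2}]}}

```text
t: 20.1
tcp_pos: [0.5877, 0.235, 0.0575]
ee_rot: [[-0.285, 0.958, 0.003], [0.958, 0.285, 0.001], [-0.0, 0.003, -1.0]]
wrist_force: [0.4, 0.5, -2.1]
width: 0.0428
```

>>> {"method": "drive_tool", "body": {"moves": [{"offset": [0,0,-0.01],"turn": [0,0,0],"grip": 0.2},{"offset": [0,0,-0.007],"turn": [0,0,0],"grip": 0.2},{"offset": [0,0,0],"turn": [0,0,0],"grip": 0.2},{"offset": [0,0,0],"turn": [0,0,0],"grip": 0.2},{"offset": [0,0,0],"turn": [0,0,0],"grip": 0.2}]}}

```text
t: 20.52
tcp_pos: [0.5876, 0.2353, 0.049]
ee_rot: [[-0.286, 0.958, 0.003], [0.958, 0.286, 0.001], [-0.0, 0.003, -1.0]]
wrist_force: [-1.1, 0.4, 5.5]
width: 0.0429
```

>>> {"method": "drive_tool", "body": {"moves": [{"offset": [0,0,0],"turn": [0,0,0],"grip": 0.7},{"offset": [0,0,0],"turn": [0,0,0],"grip": 0.7},{"offset": [0,0,0.03],"turn": [0,0,0],"grip": 0.7},{"offset": [0,0,0.07],"turn": [0,0,0],"grip": 0.7},{"offset": [0,0,0.08],"turn": [0,0,0],"grip": 1},{"offset": [0,0,0.06],"turn": [0,0,0],"grip": 1},{"offset": [-0.02,-0.076,0],"turn": [0,0,-0.06],"grip": 1},{"offset": [-0.02,-0.076,0],"turn": [0,0,-0.05],"grip": 1},{"offset": [-0.02,-0.076,0],"turn": [0,0,0],"grip": 1},{"offset": [-0.02,-0.076,0],"turn": [0,0,0],"grip": 1}]}}

```text
t: 21.35
tcp_pos: [0.5454, 0.0817, 0.1671]
ee_rot: [[-0.175, 0.985, 0.0], [0.985, 0.175, -0.0], [-0.0, 0.0, -1.0]]
wrist_force: [0.2, -0.6, 0.1]
width: 0.086
```

>>> {"method": "drive_tool", "body": {"moves": [{"offset": [-0.02,-0.076,0],"turn": [0,0,0],"grip": 1},{"offset": [-0.02,-0.076,0],"turn": [0,0,0],"grip": 1},{"offset": [-0.02,-0.076,0],"turn": [0,0,0],"grip": 1},{"offset": [-0.02,-0.076,0],"turn": [0,0,0],"grip": 1},{"offset": [-0.02,-0.076,0],"turn": [0,0,0],"grip": 1},{"offset": [-0.02,-0.076,0],"turn": [0,0,0],"grip": 1},{"offset": [-0.02,-0.076,0],"turn": [0,0,0],"grip": 1},{"offset": [-0.02,-0.076,0],"turn": [0,0,0],"grip": 1},{"offset": [-0.02,-0.076,-0.01],"turn": [0,0,0],"grip": 1},{"offset": [-0.015,-0.06,-0.03],"turn": [0,0,0],"grip": 1}]}}

```text
t: 22.18
tcp_pos: [0.4492, -0.2933, 0.1493]
ee_rot: [[-0.172, 0.985, 0.004], [0.985, 0.172, -0.005], [-0.005, 0.003, -1.0]]
wrist_force: [1.3, -0.6, 0.2]
width: 0.0854
```

>>> {"method": "drive_tool", "body": {"moves": [{"offset": [0,0,-0.02],"turn": [0,0,0],"grip": 1},{"offset": [0,0,0],"turn": [0,0,0],"grip": 1},{"offset": [0,0,0],"turn": [0,0,0],"grip": 1}]}}

```text
t: 22.43
tcp_pos: [0.4479, -0.2881, 0.136]
ee_rot: [[-0.173, 0.985, -0.002], [0.985, 0.173, 0.003], [0.003, -0.002, -1.0]]
wrist_force: [0.4, -1.1, 1.9]
width: 0.0856
```

Run:
```python
from m import *
c=env.read_camera("wrist")
cv2.imwrite("pics/w12.png",c["color"][:,:,::-1])
c=env.read_camera("scene")
cv2.imwrite("pics/s12.png",cv2.resize(c["color"][200:320,250:450,::-1],None,fx=4,fy=4,interpolation=cv2.INTER_CUBIC))
print(env.read_state()["tcp_pos"],env.read_state()["ee_rot"])
```

```text
[ 0.4491 -0.288   0.1374] [[-0.175   0.9846  0.    ]
 [ 0.9846  0.175   0.0004]
 [ 0.0004  0.0001 -1.    ]]
```

View pics/w12.png

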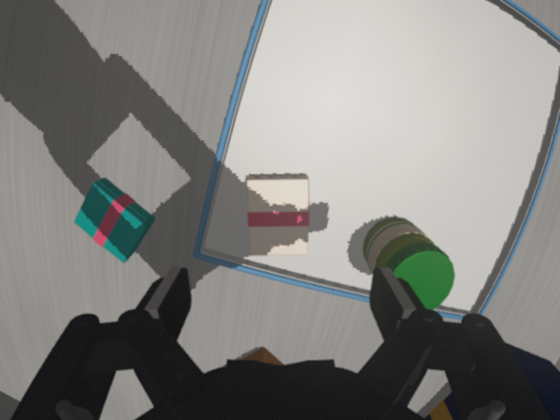

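View pics/s12.png

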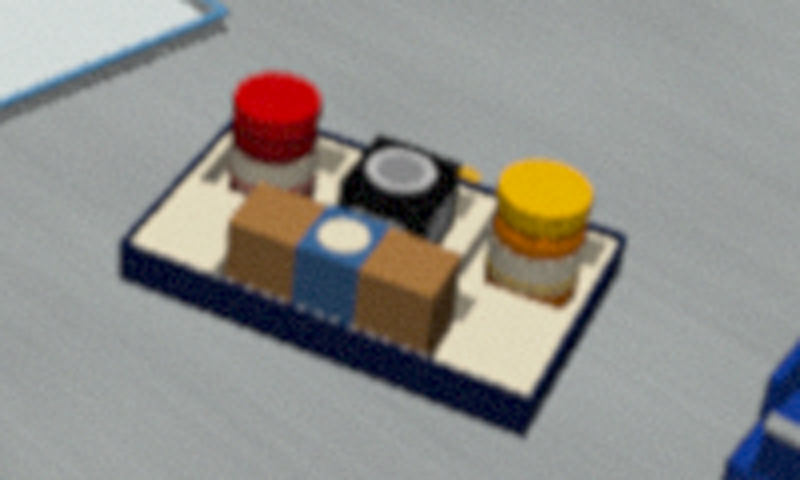

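Run:
```python
from m import *
c=env.read_camera("wrist")
quad(c,[(247,179),(308,179),(308,255),(248,254)],.028,True,"choc")
for p in [(212,190),(204,225),(199,252)]: print("rim",onz(c,*p,.019,True))
print("green",onz(c,423,279,.082,True))
print(env.read_state()["tcp_pos"])
```

```text
choc ctr 0.4476 -0.2935 size 49.8 64.1 ang 9.0
rim [ 0.3905 -0.2824  0.019 ]
rim [ 0.3871 -0.3138  0.019 ]
rim [ 0.3849 -0.3397  0.019 ]
green [ 0.5548 -0.3034  0.082 ]
[ 0.4494 -0.2881  0.1377]
```

>>> {"method": "drive_tool", "body": {"moves": [{"offset": [-0.002,-0.005,-0.05],"turn": [0,0,-0.008],"grip": 0.75},{"offset": [0,-0.005,-0.06],"turn": [0,0,0],"grip": 0.75},{"offset": [0,0,-0.06],"turn": [0,0,0],"grip": 0.75},{"offset": [0,0,-0.04],"turn": [0,0,0],"grip": 0.75},{"offset": [0,0,0],"turn": [0,0,0],"grip": 0.75},{"offset": [0,0,0],"turn": [0,0,0],"grip": 0.75},{"offset": [0,0,0],"turn": [0,0,0],"grip": 0.75}]}}

```text
t: 23.17
tcp_pos: [0.4493, -0.2946, 0.0339]
ee_rot: [[-0.166, 0.986, 0.002], [0.986, 0.166, -0.002], [-0.002, 0.002, -1.0]]
wrist_force: [0.1, -0.3, -0.3]
width: 0.0641
```

Down to about 0.017 m, then close.

>>> {"method": "drive_tool", "body": {"moves": [{"offset": [-0.001,0.002,-0.02],"turn": [0,0,0],"grip": 0.75},{"offset": [0,0,-0.013],"turn": [0,0,0],"grip": 0.75},{"offset": [0,0,0],"turn": [0,0,0],"grip": 0.75},{"offset": [0,0,0],"turn": [0,0,0],"grip": 0.2},{"offset": [0,0,0],"turn": [0,0,0],"grip": 0.2},{"offset": [0,0,0],"turn": [0,0,0],"grip": 0.2},{"offset": [0,0,0],"turn": [0,0,0],"grip": 0.2},{"offset": [0,0,0],"turn": [0,0,0],"grip": 0.2}]}}

```text
t: 23.83
tcp_pos: [0.4476, -0.2936, 0.0161]
ee_rot: [[-0.165, 0.986, 0.001], [0.986, 0.165, -0.001], [-0.001, 0.001, -1.0]]
wrist_force: [0.4, -0.4, 2.5]
width: 0.0469
```

>>> {"method": "drive_tool", "body": {"moves": [{"offset": [0,0,0.05],"turn": [0,0,0],"grip": 0.2},{"offset": [0,0,0.08],"turn": [0,0,0],"grip": 0.2},{"offset": [0,0,0.08],"turn": [0,0,0],"grip": 0.2},{"offset": [0,0,0.08],"turn": [0,0,0],"grip": 0.2},{"offset": [0.01,0.07,0.04],"turn": [0,0,0.06],"grip": 0.2},{"offset": [0.01,0.08,0],"turn": [0,0,0.06],"grip": 0.2},{"offset": [0.01,0.08,0],"turn": [0,0,0],"grip": 0.2},{"offset": [0.01,0.08,0],"turn": [0,0,0],"grip": 0.2},{"offset": [0.01,0.08,0],"turn": [0,0,0],"grip": 0.2},{"offset": [0.01,0.08,0],"turn": [0,0,0],"grip": 0.2}]}}

```text
t: 24.67
tcp_pos: [0.4767, -0.0564, 0.1805]
ee_rot: [[-0.287, 0.958, -0.0], [0.958, 0.287, 0.0], [0.0, -0.0, -1.0]]
wrist_force: [1.0, -0.4, -0.9]
width: 0.0469
```

>>> {"method": "drive_tool", "body": {"moves": [{"offset": [0.01,0.08,0],"turn": [0,0,0],"grip": 0.2},{"offset": [0.01,0.08,0],"turn": [0,0,0],"grip": 0.2},{"offset": [0.01,0.08,0],"turn": [0,0,0],"grip": 0.2},{"offset": [0.01,0.08,0],"turn": [0,0,0],"grip": 0.2},{"offset": [0.01,0.07,0],"turn": [0,0,0],"grip": 0.2},{"offset": [0,0,0],"turn": [0,0,0],"grip": 0.2},{"offset": [0,0,0],"turn": [0,0,0],"grip": 0.2},{"offset": [0,0,0],"turn": [0,0,0],"grip": 0.2}]}}

```text
t: 25.33
tcp_pos: [0.5017, 0.1366, 0.1801]
ee_rot: [[-0.288, 0.958, -0.001], [0.958, 0.288, -0.001], [-0.0, -0.001, -1.0]]
wrist_force: [0.0, -0.1, -0.9]
width: 0.0468
```

Run:
```python
from m import *
c=env.read_camera("wrist")
cv2.imwrite("pics/w13.png",c["color"][:,:,::-1])
print(env.read_state()["tcp_pos"],env.read_state()["ee_rot"],env.read_state()["width"])
```

```text
[0.5018 0.136  0.1803] [[-0.2869  0.958  -0.001 ]
 [ 0.958   0.2869 -0.0006]
 [-0.0003 -0.0011 -1.    ]] 0.04652330689517033
```

View pics/w13.png

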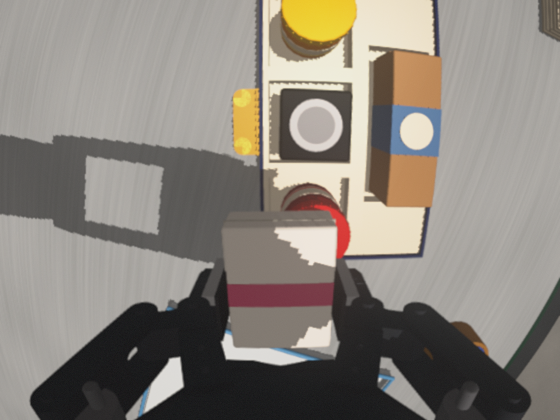

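Run:
```python
from m import *
c=env.read_camera("wrist")
quad(c,[(281,89),(352,90),(351,161),(281,160)],.057,True,"tin"); print("disc",onz(c,316,125,.057,True))
quad(c,[(223,225),(337,225),(333,346),(233,348)],.1922,True,"choc"); print(env.read_state()["tcp_pos"])
```

```text
tin ctr 0.5087 0.2084 size 56.9 57.6 ang 17.4
disc [0.5082 0.2083 0.057 ]
choc ctr 0.5009 0.1368 size 49.6 65.3 ang 18.1
[0.5019 0.1356 0.1804]
```

>>> {"method": "drive_tool", "body": {"moves": [{"offset": [0.007,0.075,-0.02],"turn": [0,0,0],"grip": 0.2},{"offset": [0.006,0.073,-0.03],"turn": [0,0,0],"grip": 0.2},{"offset": [0,0,-0.06],"turn": [0,0,0],"grip": 0.2},{"offset": [0,0,-0.04],"turn": [0,0,0],"grip": 0.2},{"offset": [0,0,0],"turn": [0,0,0],"grip": 0.2},{"offset": [0,0,0],"turn": [0,0,0],"grip": 0.2},{"offset": [0,0,0],"turn": [0,0,0],"grip": 0.2},{"offset": [0,0,0],"turn": [0,0,0],"grip": 0.2}]}}

```text
t: 26.1
tcp_pos: [0.5105, 0.2103, 0.1078]
ee_rot: [[-0.286, 0.958, 0.004], [0.958, 0.286, 0.001], [-0.0, 0.004, -1.0]]
wrist_force: [0.0, 0.3, -1.2]
width: 0.0468
```

Run:
```python
from m import *
c=env.read_camera("wrist")
cv2.imwrite("pics/w14.png",c["color"][:,:,::-1])
c=env.read_camera("scene")
cv2.imwrite("pics/s14.png",cv2.resize(c["color"][200:320,250:450,::-1],None,fx=4,fy=4,interpolation=cv2.INTER_CUBIC))
print(env.read_state()["tcp_pos"],env.read_state()["ee_rot"],env.read_state()["width"])
```

```text
[0.5103 0.2105 0.1076] [[-0.2865  0.9581  0.0036]
 [ 0.9581  0.2865  0.0009]
 [-0.0002  0.0037 -1.    ]] 0.04673146537462966
```

View pics/w14.png

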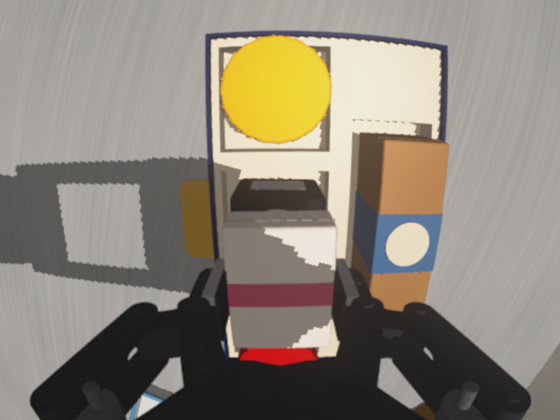

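View pics/s14.png

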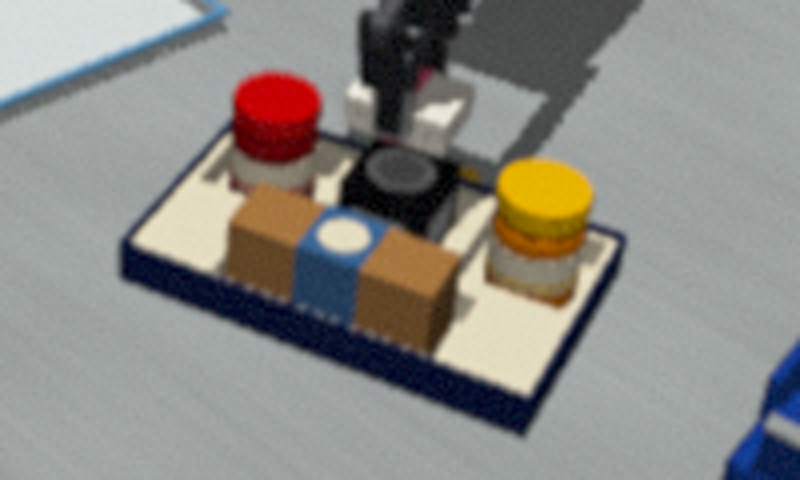

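>>> {"method": "drive_tool", "body": {"moves": [{"offset": [-0.003,0,-0.03],"turn": [0,0,0],"grip": 0.2},{"offset": [0,0,-0.02],"turn": [0,0,0],"grip": 0.2},{"offset": [0,0,-0.012],"turn": [0,0,0],"grip": 0.2},{"offset": [0,0,-0.006],"turn": [0,0,0],"grip": 0.2},{"offset": [0,0,0],"turn": [0,0,0],"grip": 0.2},{"offset": [0,0,0],"turn": [0,0,0],"grip": 0.2},{"offset": [0,0,0],"turn": [0,0,0],"grip": 0.2}]}}

```text
t: 26.78
tcp_pos: [0.5077, 0.2109, 0.0722]
ee_rot: [[-0.288, 0.958, 0.001], [0.958, 0.288, 0.0], [-0.0, 0.001, -1.0]]
wrist_force: [-0.1, 0.2, -0.1]
width: 0.0463
```

>>> {"method": "drive_tool", "body": {"moves": [{"offset": [0.001,-0.001,-0.003],"turn": [0,0,0],"grip": 0.2},{"offset": [0,0,0],"turn": [0,0,0],"grip": 0.2},{"offset": [0,0,0],"turn": [0,0,0],"grip": 0.2}]}}

```text
t: 27.03
tcp_pos: [0.5079, 0.2103, 0.0704]
ee_rot: [[-0.287, 0.958, 0.0], [0.958, 0.287, 0.0], [-0.0, 0.0, -1.0]]
wrist_force: [-1.0, -0.3, -0.7]
width: 0.0467
```

>>> {"method": "drive_tool", "body": {"moves": [{"offset": [0.0005,0,-0.003],"turn": [0,0,0],"grip": 0.2},{"offset": [0,0,0],"turn": [0,0,0],"grip": 0.2},{"offset": [0,0,0],"turn": [0,0,0],"grip": 0.2}]}}

```text
t: 27.28
tcp_pos: [0.5084, 0.2104, 0.0692]
ee_rot: [[-0.287, 0.958, 0.001], [0.958, 0.287, 0.0], [-0.0, 0.001, -1.0]]
wrist_force: [-1.0, -0.0, 1.6]
width: 0.0466
```

Run:
```python
from m import *
c=env.read_camera("scene")
cv2.imwrite("pics/s15.png",cv2.resize(c["color"][220:280,310:410,::-1],None,fx=8,fy=8,interpolation=cv2.INTER_CUBIC))
s=env.read_state();print(s["tcp_pos"],s["wrist_force"])
```

```text
[0.5084 0.2104 0.0692] [ 0.2495 -0.1135  2.7373]
```

View pics/s15.png

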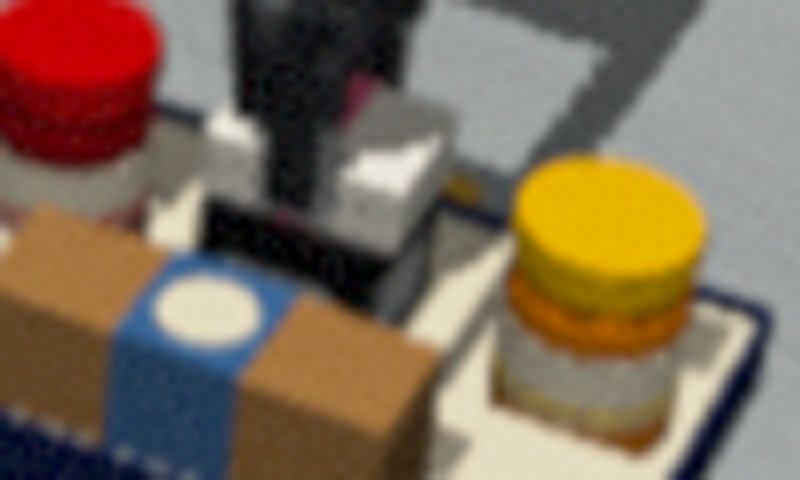

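Contact comes at the predicted height (0.069 m) and the box rests on the tin. Release and retreat.

>>> {"method": "drive_tool", "body": {"moves": [{"offset": [0,0,0],"turn": [0,0,0],"grip": 0.7},{"offset": [0,0,0],"turn": [0,0,0],"grip": 0.7},{"offset": [0,0,0],"turn": [0,0,0],"grip": 0.7},{"offset": [0,0,0.03],"turn": [0,0,0],"grip": 0.7},{"offset": [0,0,0.06],"turn": [0,0,0],"grip": 0.7},{"offset": [0,0,0.08],"turn": [0,0,0],"grip": 0.7},{"offset": [0,-0.03,0.07],"turn": [0,0,0],"grip": 0.7},{"offset": [0,-0.07,0.02],"turn": [0,0,0],"grip": 0.7},{"offset": [0,-0.07,0.02],"turn": [0,0,0],"grip": 0.7},{"offset": [0,0,0],"turn": [0,0,0],"grip": 0.7}]}}

```text
t: 28.17
tcp_pos: [0.5099, 0.1208, 0.2117]
ee_rot: [[-0.283, 0.959, 0.006], [0.959, 0.283, -0.003], [-0.004, 0.005, -1.0]]
wrist_force: [0.7, 0.6, -0.1]
width: 0.0597
```

Run:
```python
from m import *
c=env.read_camera("wrist")
cv2.imwrite("pics/w16.png",cv2.resize(c["color"][0:260,160:480,::-1],None,fx=2.25,fy=2.25,interpolation=cv2.INTER_CUBIC))
c=env.read_camera("scene")
cv2.imwrite("pics/s16.png",cv2.resize(c["color"][200:320,250:450,::-1],None,fx=4,fy=4,interpolation=cv2.INTER_CUBIC))
print(env.read_state()["tcp_pos"])
```

```text
[0.5083 0.1243 0.2092]
```

View pics/w16.png

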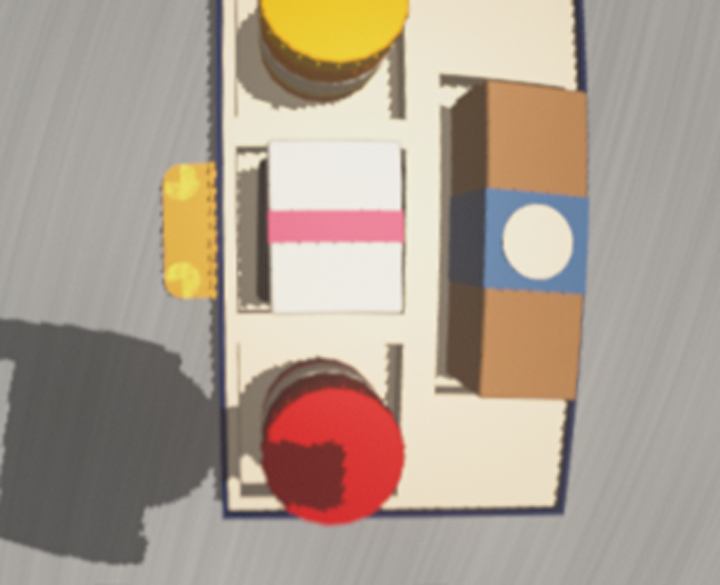

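View pics/s16.png

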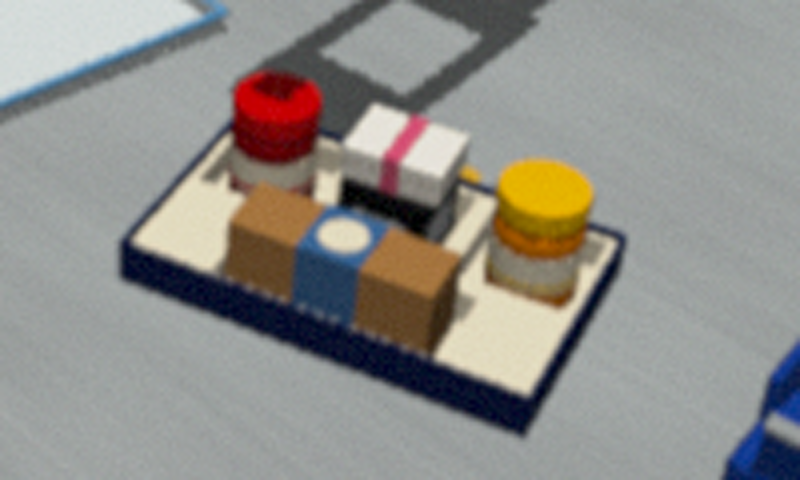

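Run:
```python
from m import *
c=env.read_camera("wrist")
f=lambda p:(p[0]/2.25+160-.3,p[1]/2.25-.3)
quad(c,[f(p) for p in [(268,141),(402,141),(403,313),(272,312)]],.081,True,"choc")
quad(c,[f(p) for p in [(487,80),(587,92),(577,399),(481,396)]],.063,True,"carton"); print(onz(c,*f((538,242)),.063,True))
```

```text
choc ctr 0.5048 0.2145 size 47.6 62.9 ang 17.6
carton ctr 0.5838 0.2366 size 42.9 127.7 ang 16.8
[0.584  0.2362 0.063 ]
```

>>> {"method": "drive_tool", "body": {"moves": [{"offset": [-0.02,-0.08,0],"turn": [0,0,0],"grip": 1},{"offset": [-0.02,-0.08,0.02],"turn": [0,0,0],"grip": 1},{"offset": [-0.02,-0.08,0.02],"turn": [0,0,0],"grip": 1},{"offset": [-0.02,-0.08,0.02],"turn": [0,0,0],"grip": 1},{"offset": [-0.02,-0.08,0.02],"turn": [0,0,0],"grip": 1},{"offset": [0,0,0],"turn": [0,0,0],"grip": 1},{"offset": [0,0,0],"turn": [0,0,0],"grip": 1}]}}

```text
t: 28.9
tcp_pos: [0.4587, -0.0727, 0.2478]
ee_rot: [[-0.284, 0.959, 0.0], [0.959, 0.284, 0.001], [0.001, 0.0, -1.0]]
wrist_force: [-0.3, 0.0, 0.3]
width: 0.0852
```

Run:
```python
from m import *
c=env.read_camera("top")
cv2.imwrite("pics/t17.png",c["color"][:,:,::-1])
w=cv2.resize(c["color"][130:280,125:415,::-1],None,fx=2.75,fy=2.75,interpolation=cv2.INTER_CUBIC); cv2.imwrite("pics/t17z.png",w)
print(env.read_state()["tcp_pos"],env.read_state()["t"])
```

```text
[ 0.4585 -0.0713  0.2472] 28.95
```

View pics/t17.png

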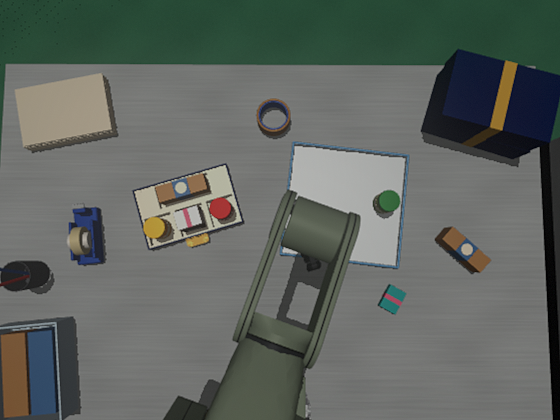

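View pics/t17z.png

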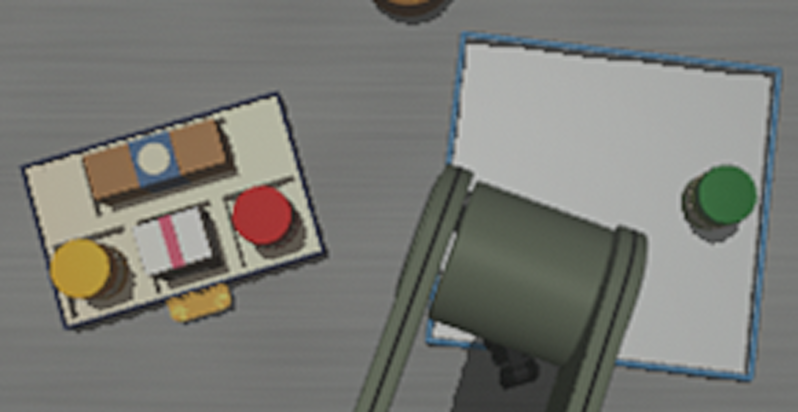

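Run:
```python
from m import *
c=env.read_camera("scene")
cv2.imwrite("pics/s17.png",cv2.resize(c["color"][220:270,322:382,::-1],None,fx=12,fy=12,interpolation=cv2.INTER_CUBIC))
R,t,K=c["R"],c["t"],c["K"]
def pr(X): p=K@(R@np.array(X)+t); return (p[:2]/p[2]+.5-[322,220])*12
ctr=np.array([.5086,.2117]);a=.288;A=np.array([[np.cos(a),-np.sin(a)],[np.sin(a),np.cos(a)]])
for n,d,z in [("tin",(29,29),.057),("choc",(24,32),.081),("chocb",(24,32),.057)]:
    for sx,sy in [(1,1),(1,-1),(-1,1),(-1,-1)]:
        print(n,sx,sy,pr([*(ctr+A@(np.array(d)*[sx,sy]/1000)),z]).round())
```

```text
tin 1 1 [429. 403.]
tin 1 -1 [163. 308.]
tin -1 1 [541. 250.]
tin -1 -1 [281. 161.]
choc 1 1 [466. 298.]
choc 1 -1 [169. 195.]
choc -1 1 [559. 173.]
choc -1 -1 [268.  76.]
chocb 1 1 [453. 394.]
chocb 1 -1 [160. 290.]
chocb -1 1 [545. 268.]
chocb -1 -1 [258. 169.]
```

View pics/s17.png

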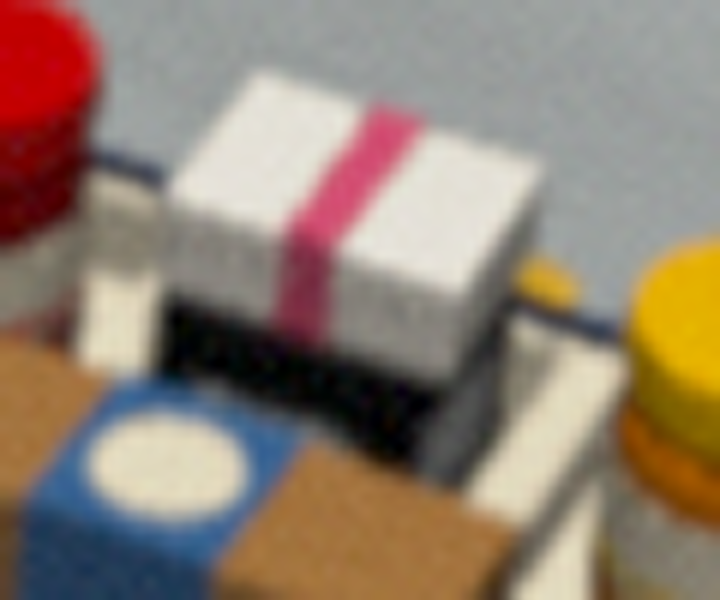

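The box is level and square on the tin: its corners match the projected centred box to within about 1 px, and the tin shows the same small shift. Handing in.

```bash
python3 -c "
from rig import env
print(env.job_done(), env.read_state()['t'])"
```

```text
the job is handed in; nothing more can be done
the job is handed in; nothing more can be done
```

I packed the gift set and handed it in at about 29 s of the 133 s allowed. Honey is in the left well, jam in the right, the tea tin between them, and the carton that started in the supply tray is in the long well. The chocolate box is on top of the tin.

- **Fully down:** Each piece touched down at the height expected for it to be fully in its well, or flat on the tin for the chocolate box. The scene, top and wrist pictures show everything upright and level.
- **Chocolate box on the tin:** In the scene view its corners match a centred, square box to within about 1 pixel. One wrist measurement, taken while the arm was still moving, put it about 4 mm off. The carton's reading in that picture was off by a similar amount in x, so I relied on the scene view.
- **Measurement spread:** The cameras disagreed by 2–3 mm on most positions. That is well inside the roughly 8 mm of clearance in the wells.
- **Left alone:** The green-lidded jar, tape dispenser and tape roll have not moved in the final top view. The highest force I read was about 6 N.

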